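Get the gear out from behind the bushes for the press pallet

ROBOT

A 6-joint arm with a two-finger parallel gripper is mounted at the origin on a cart in front of the work surface, level with it; the furniture and walls round the work are solid. World frame = base frame: x ahead of the robot, y to its left, z up, the work surface at z = 0. Lengths are in m, angles in rad, forces in N, time in s.
With the tool pointing down it reaches from about 0.25 to 0.725 m from the base axis. Payload 4 kg.
Tool frame: the origin (TCP) lies midway between the tips of the shut fingers; the grasp point (between the pads) lies 19 mm behind it; z points along the fingers, y is the line along which they close (so a half turn about z gives the same grasp; the last joint's range is limited). The gripper opens to 85 mm and grips with 20 to 120 N. Pads are 22 mm wide; open, the fingers measure 114 mm over their backs; the gripper's body (76 mm by 85 mm) begins 54 mm behind the grasp point. The pads swing forward as they close: fully open they stand 13 mm farther back than shut.
Start: joints at [1.131, 0.241, 0.005, 1.335, 0, 1.571], TCP at [0.213, 0.452, 0.231] pointing down, gripper open.
Joint ranges: [-2.72, 2.72], [-1.05, 1.87], [-1.09, 1.28], [-1.99, 2.15], [-1.42, 1.44], [-3.14, 3.14]. Speed limits (rad/s): [2.79, 2.79, 3.14, 3.14, 3.14, 3.14].

INTERFACE

Orientations are given as a unit quaternion [x, y, z, w].
In Python, from workcell import bot gives the robot as it stands. The module is installed in compiled form; this text tells all that it offers.
- The arm moves only by the tool drive_tool, never from a script. Its arguments are lists of equal length, an entry for each row: "slide": the shift along the tool's x, y, z scaled (see below), a list of three; "rotation": the turn, a rotation vector about the tool's x, y, z scaled (see below), a list of three. A call has exactly 8 rows; each row is the pose to reach, as a shift and turn from the pose commanded when the call began, along the tool's axes at that moment; what a row does not reach only later rows make up. The controller multiplies each number of a shift by 250 mm and each number of a turn by 0.5 rad. A row lasts 1/8 s, in which the tool goes at most 62.5 mm and 10.7 degrees, less where a joint would pass 70% of its speed; a pose out of reach is approached as far as the arm can. A call with a number of a shift or a turn outside -1 to 1 is refused whole. A call with a gripper value outside its range is refused whole. "gripper" is the opening, from 0 (shut) to 1 (fully open), set as the call begins (left out, the last holds). The fingers move at their own pace and stop on an object; the grip force is fixed at half the most. Time passes only in rows, so rows that repeat a pose let the fingers close, or fill a call up. It gives the time, the measured TCP pose, the force, the opening and the grip force at its end, in the units of the state.
- bot.get_obs(): the state, without advancing time (a new reading comes with each control period).
- bot.camera(name): name is "scene" or "side" or "wrist"; returns a dict with "image" (480x640x3 uint8, red, green, blue), "z_map" (480x640 float32, m along the optical axis (not along the pixel's ray), 0 where there is no reading), "camera_matrix" (3x3 intrinsics, pixels), "xyz" and "orientation" of the camera in the world. Camera axes: x right, y up, looking along -z (the intrinsics and any distortion apply to the point x, -y, -z); pixel columns grow to the right and rows downward; lengths in m; the calibration is good to about 2 mm. A picture is of the moment at which its call begins.
- bot.job_done(): hands the job in; it is judged then, once.
The state is a dict: "clock": time; "joint_pos": joint angles; "joint_vel": joint speeds; "tau": joint torques, N m; "eef_pos": TCP position; "tool_rot": TCP orientation; "ft_force": force on the tool from outside, world axes, zero at the start; "ft_torque": the same for the moment, N m; "grip_width": finger opening in m; "grasp_force": force on a finger pad.
Only numpy, scipy, OpenCV 4.12 (cv2) and the standard library are available. Lean on these libraries where they do the work, as an engineer would, in place of code of your own. Each camera call takes 0.05 s, during which the arm holds its last target. There are 200 camera calls.

TASK

The big gear in the kit tray is hemmed in between the tray's back stop and three bushes: stand all three bushes aside together in the black set-down tray, and only then lay the gear flat, hub up, in the round recess of the steel pallet. With the gear in place, put every bush back upright on the very spot of the kit tray where it stood at the start.

Things in the scene. Friction and masses are not known exactly. Their poses are not given: they have to be found in the camera images.
- kit_tray: flat aluminium kit tray, 106 mm (its x) by 132 mm (its y), 6 mm thick, fixed to the bench, with an upright back stop (44 mm wide in y, from x = +41 to +48 mm, top 34 mm above the origin). Origin at the centre of its underside, x points to the back stop, z up. At the start the gear stands at (x, y) = (+8, 0) mm and the bushes on the grey round marks at (+8, +45), (+8, -45) and (-37, 0) mm; which bush stands on which mark varies
- gear: the big spur gear, cream plastic with grey hub, toothed rim 52 mm diameter and 12 mm high, on top of it a round hub 22 mm diameter reaching to 22 mm high; origin at the centre of its underside, z along its axis, hub up. Loose, about 0.09 kg; can be held by the hub or the rim. (Not the smaller grey gear elsewhere on the bench.)
- bush_wide: the widest, grey metal: turned bush (plain sleeve, smooth cylinder with a bore), 28 mm outside diameter, 30 mm high, standing upright; origin at the centre of its underside, z along its axis. Loose, about 0.05 kg
- bush_low: the lowest, cream coloured: turned bush (plain sleeve, smooth cylinder with a bore), 24 mm outside diameter, 24 mm high, standing upright; origin at the centre of its underside, z along its axis. Loose, about 0.05 kg
- bush_tall: the slimmest and tallest, grey metal: turned bush (plain sleeve, smooth cylinder with a bore), 22 mm outside diameter, 40 mm high, standing upright; origin at the centre of its underside, z along its axis. Loose, about 0.05 kg
- side_tray: shallow black plastic set-down tray, 80 mm (its x) by 140 mm (its y) outside, fixed to the bench; walls 3 mm thick and 8 mm high, inner floor 3 mm above its origin; origin at the centre of its underside, z up
- pallet: square steel pallet 88 x 88 mm, 12 mm high, fixed to the bench, with one dark-floored round recess of 68 mm diameter and 3 mm depth in the middle of its top (recess floor 9 mm above the origin); origin at the centre of its underside, z up
- fixture_0: the left of two grey pneumatic fixtures fixed on the bench, in the way of the hand: base 106 (front to back) by 152 mm (along the bench), body up to 100 mm, in the middle 155 mm high; origin at the centre of its underside. Between the two the hand has some 250 mm of room along the bench
- fixture_1: the right of two grey pneumatic fixtures fixed on the bench, in the way of the hand: base 106 (front to back) by 152 mm (along the bench), body up to 100 mm, in the middle 155 mm high; origin at the centre of its underside. A shelf 255 to 300 mm above the bench runs along its back; the front edge is 150 mm behind the middles of the fixtures
Mind the look-alikes: they are no part of the job. Leave any pink look-alike of the bush_wide alone.

How it is judged:
On the way, in this order (a step that is already met when the one before it is completed fails the run):
1. all three bushes stand upright in the black set-down tray while the gear is still in the kit tray (x of bush_wide in the frame of side_tray between -0.037 and 0.037 m and y of bush_wide in the frame of side_tray between -0.067 and 0.067 m and z of each of bush_wide, bush_low, bush_tall in the frame of side_tray below 0.008 m and angle between each of bush_wide, bush_low, bush_tall's own z axis and vertical below 0.15 rad and linear speed of each of bush_wide, bush_low, bush_tall below 0.03 m/s and x of bush_low in the frame of side_tray between -0.037 and 0.037 m and y of bush_low in the frame of side_tray between -0.067 and 0.067 m and x of bush_tall in the frame of side_tray between -0.037 and 0.037 m and y of bush_tall in the frame of side_tray between -0.067 and 0.067 m and horizontal distance between gear and kit_tray below 0.04 m), for 0.2 s.
2. the gear lies flat, hub up, in the recess of the pallet, with the bushes still in the set-down tray (horizontal distance between gear and pallet below 0.01 m and z of gear in the frame of pallet below 0.0115 m and angle between gear's own z axis and vertical below 0.06 rad and linear speed of each of gear, bush_wide, bush_low, bush_tall below 0.03 m/s and x of bush_wide in the frame of side_tray between -0.037 and 0.037 m and y of bush_wide in the frame of side_tray between -0.067 and 0.067 m and z of each of bush_wide, bush_low, bush_tall in the frame of side_tray below 0.008 m and angle between each of bush_wide, bush_low, bush_tall's own z axis and vertical below 0.15 rad and x of bush_low in the frame of side_tray between -0.037 and 0.037 m and y of bush_low in the frame of side_tray between -0.067 and 0.067 m and x of bush_tall in the frame of side_tray between -0.037 and 0.037 m and y of bush_tall in the frame of side_tray between -0.067 and 0.067 m), for 0.2 s.
At the end, for the whole second after the job is handed in: the gear lies flat, hub up, in the pallet's recess (centre within 10 mm of the recess centre) and each bush stands upright within 15 mm of where it stood at the start, all at rest and released (horizontal distance between gear and pallet below 0.01 m and z of gear in the frame of pallet below 0.0115 m and angle between gear's own z axis and vertical below 0.06 rad and linear speed of each of gear, bush_wide, bush_low, bush_tall below 0.03 m/s and distance of each of bush_wide, bush_low, bush_tall from where it was at the start of the episode below 0.015 m and angle between each of bush_wide, bush_low, bush_tall's own z axis and vertical below 0.15 rad); the robot touches nothing.
It also fails if it takes over 138 s, if anything falls off the work surface, if the arm or the gripper's body presses on something with over 40 N, if the wrist force passes 120 N, or if a joint passes its speed limit or range.

## Working session

There is one attempt and no reset: what is moved stays moved. The work goes in short steps, Python scripts to look and compute and a tool call to move; the robot and the scene stay as the last step left them, time stands still between calls to the robot, and variables do not carry over. Pictures are saved under pics/ and viewed, at most 14 in all, crops included, and the job is handed in when it is done.

Besides the shell and the picture viewer there is one more tool, called after ">>>" by a JSON object that holds its "method" and its "body", one argument or row to a line. drive_tool: Moves the arm, as the interface text tells. Shifts and turns lie within -1 to 1; 1 stands for 250 mm of shift or 0.5 rad of turn. Its arguments: {"type":"object","properties":{"slide":{"type":"array","items":{"type":"array","items":{"type":"number"}}},"rotation":{"type":"array","items":{"type":"array","items":{"type":"number"}}},"gripper":{"type":"number"}},"required":["slide","rotation"]}

```bash
mkdir -p pics; cat > h.py <<'E'
import numpy as np, cv2, pickle
from workcell import bot
from scipy.spatial.transform import Rotation as R
def cam(n):
    d=bot.camera(n); pickle.dump(d,open(f'{n}.pkl','wb')); return d
def load(n): return pickle.load(open(f'{n}.pkl','rb'))
def cloud(d):
    K=np.array(d['camera_matrix']); z=d['z_map']; v,u=np.mgrid[:480,:640]
    p=np.stack([(u-K[0,2])/K[0,0]*z,-(v-K[1,2])/K[1,1]*z,-z],-1)
    W=p@R.from_quat(d['orientation']).as_matrix().T+np.array(d['xyz'])
    W[z==0]=np.nan
    return W
def save(f,im): cv2.imwrite('pics/'+f,im[...,::-1])
E
python3 - <<'E'
from h import *
for n in ['scene','side','wrist']:
    d=cam(n); save(n+'0.png',d['image']); print(n,d['xyz'],d['orientation'],np.array(d['camera_matrix']).tolist(),{k:v for k,v in d.items() if k not in('image','z_map','xyz','orientation','camera_matrix')})
o=bot.get_obs(); print(o)
E
```

```text
scene [-0.0558675  -0.99669364  1.1654338 ] [ 0.36649259 -0.08775443 -0.19720401  0.90503753] [[620.3098938515426, 0.0, 309.1180043947855], [0.0, 620.3098938515426, 233.16477309049742], [0.0, 0.0, 1.0]] {}
side [ 0.1875805  -0.93125039  0.63042702] [ 0.48558482 -0.07107723 -0.1141402   0.86378668] [[439.2912461895324, 0.0, 328.80026684742904], [0.0, 439.2912461895324, 244.20417625378929], [0.0, 0.0, 1.0]] {}
wrist [0.14848908 0.48303309 0.37248573] [-0.12000858 -0.07505835  0.53030383  0.83590791] [[358.53625944299733, 0.0, 320.89914865904], [0.0, 358.53625944299733, 235.94832484722463], [0.0, 0.0, 1.0]] {}
{'clock': 0.15, 'joint_pos': array([ 1.13100894e+00,  2.41252523e-01,  4.03372542e-03,  1.33521307e+00,
       -2.40478414e-06,  1.57082265e+00]), 'joint_vel': array([ 0.00078408, -0.00124504,  0.00552119, -0.00060793,  0.00113885,
        0.00175265]), 'tau': array([-2.87635512e-04, -3.72634077e+01,  2.52639091e+01,  1.23504541e-02,
        8.76180941e-07, -1.39275667e-05]), 'eef_pos': array([0.21266787, 0.45198226, 0.2306112 ]), 'tool_rot': array([ 2.18138650e-01,  9.75917446e-01, -7.98342652e-04, -1.77192724e-04]), 'ft_force': array([0.37243856, 0.06477369, 0.24367084]), 'ft_torque': array([-0.01066155, -0.02472859, -0.009299  ]), 'grasp_force': 0.0, 'grip_width': 0.08555244047284535}
```

View pics/scene0.png

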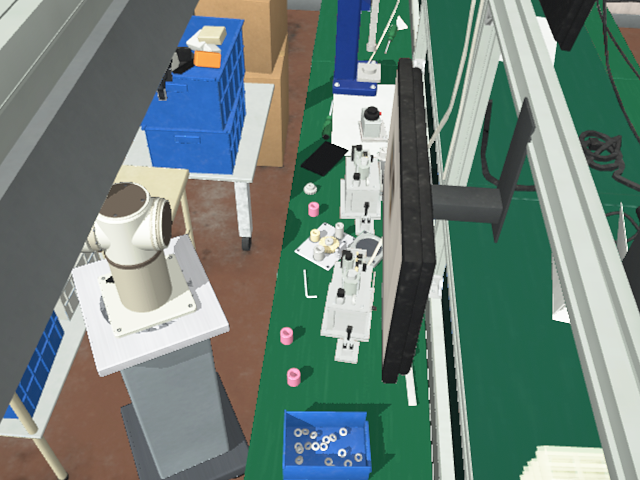

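View pics/side0.png

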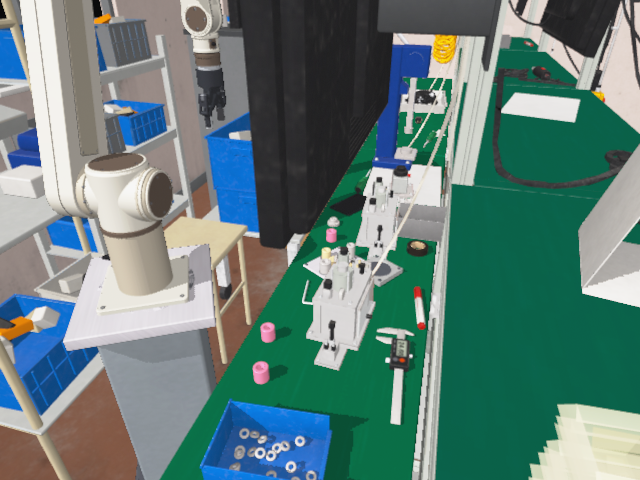

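The kit tray is at about (322,244) in the scene image, the pallet at (370,245), partly hidden, and the black set-down tray at (325,157). Pink look-alikes stand at (313,209), (287,336) and (293,377).

```bash
python3 - <<'E'
from h import *
d=load('scene'); W=cloud(d)
im=d['image'][130:280,280:420]; save('c1.png',cv2.resize(im,None,fx=4,fy=4,interpolation=cv2.INTER_CUBIC)) 
for n,px in {'scene':[(318,157),(325,157),(335,150),(313,209),(310,188),(316,236),(339,229),(318,253),(327,241),(300,246),(330,263),(365,245),(363,165),(352,255),(404,100)]}.items():
    for u,v in px: print(u,v,W[v,u].round(3), d['image'][v,u])
save('w_d.png',load('wrist')['image'])
E
```

```text
318 157 [0.594 0.3   0.003] [26 27 28]
325 157 [0.615 0.295 0.   ] [26 27 29]
335 150 [0.654 0.307 0.006] [25 26 26]
313 209 [0.473 0.079 0.029] [251 185 218]
310 188 [0.505 0.165 0.022] [225 225 221]
316 236 [ 0.438 -0.015  0.029] [240 230 184]
339 229 [ 0.496 -0.027  0.041] [215 215 208]
318 253 [ 0.414 -0.075  0.035] [228 228 224]
327 241 [ 0.457 -0.039  0.025] [231 231 226]
300 246 [ 0.396 -0.007  0.002] [238 240 242]
330 263 [ 0.439 -0.094  0.006] [239 240 241]
365 245 [ 0.549 -0.074  0.004] [ 94  99 105]
363 165 [0.608 0.067 0.143] [226 230 224]
352 255 [ 0.427 -0.214  0.162] [127 130 126]
404 100 [ 0.359 -0.418  0.702] [75 75 72]
```

View pics/c1.png

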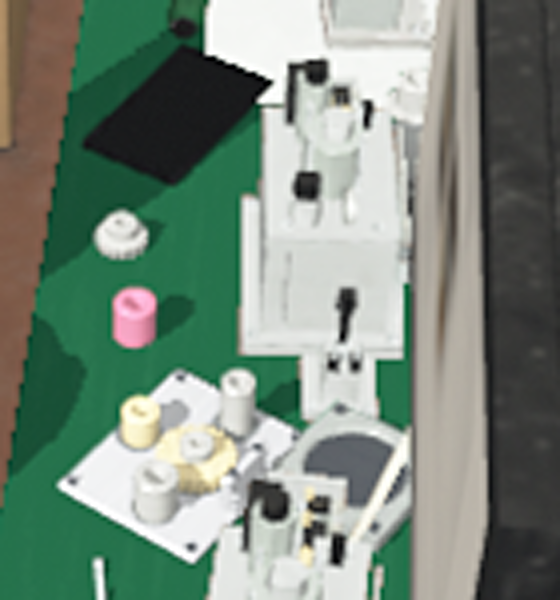

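View pics/wrist0.png

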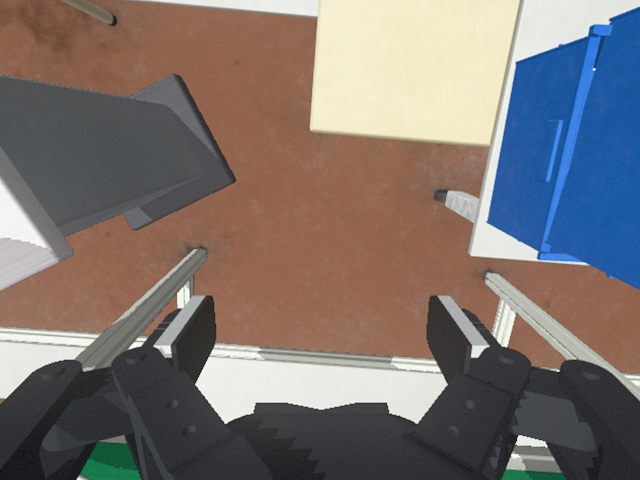

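The bush positions in the scene image are: cream bush_low (315,235), bush_tall (339,230), bush_wide (319,252), gear (329,241). The grey small gear (310,188) and the pink bush (313,209) are look-alikes. Next I'll build a top-down map from the depth.

```bash
python3 - <<'E'
from h import *
# x 0.2..0.9 up, y 0.5..-0.45 ; 1.25 px/mm? use 0.75px/mm
S=800
H=np.full((600,800),-1.);C=np.zeros((600,800,3),np.uint8)
for n in ['scene','side']:
    d=load(n);W=cloud(d).reshape(-1,3);c=d['image'].reshape(-1,3)
    ok=np.isfinite(W).all(1)&(W[:,2]>-.02)&(W[:,2]<.33)&(W[:,0]>.2)&(W[:,0]<.9)&(W[:,1]>-.45)&(W[:,1]<.45)
    W=W[ok];c=c[ok];i=np.argsort(W[:,2]);W=W[i];c=c[i]
    for w,k in zip(W,c):
        r=int((.9-w[0])*850);q=int((.45-w[1])*850)
        if r<598 and q<798 and H[r,q]<=w[2]+.003: H[r:r+3,q:q+3]=w[2];C[r:r+3,q:q+3]=k
for x in np.arange(.2,.9,.1): cv2.putText(C,f'{x:.1f}',(0,int((.9-x)*850)),0,.4,(255,255,0)); C[int((.9-x)*850),::20]=255
for y in np.arange(-.4,.45,.1): cv2.putText(C,f'{y:.1f}',(int((.45-y)*850),595),0,.4,(255,255,0)); C[::20,int((.45-y)*850)]=255
save('top.png',C)
E
```

```text
(no output)
```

View pics/top.png

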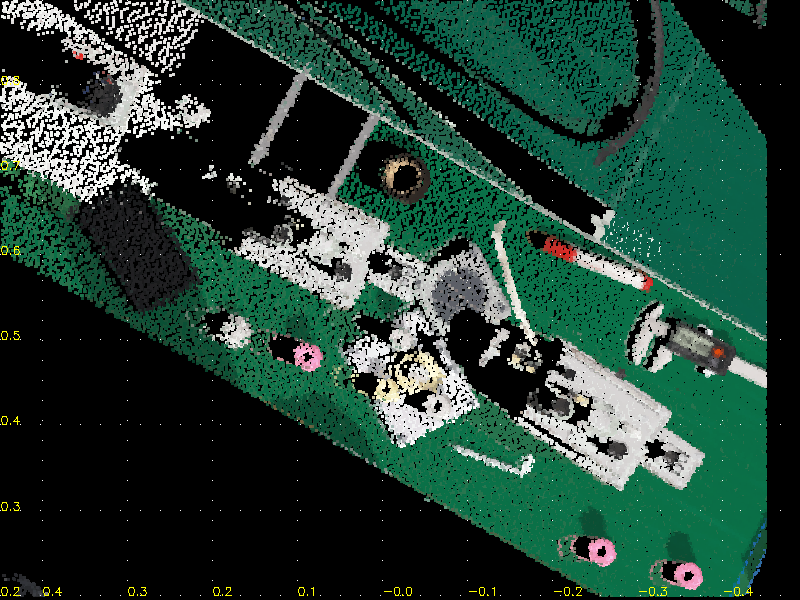

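The top-down map shows the bench turned about 30° from the base. The kit tray is near (0.45,-0.02), the pallet near (0.555,-0.075) and the side tray near (0.60,0.295). Fixture 0 is around (0.62,0.09) and fixture 1 around (0.45,-0.21). I'll move the wrist camera above the side tray first, then the kit tray.

>>> {"method": "drive_tool", "body": {
  "slide": [
    [-0.25, 0, -0.1],
    [-0.5, 0, -0.1],
    [-0.67, 0.02, -0.1],
    [-0.67, 0.02, -0.1],
    [-0.67, 0.02, -0.1],
    [-0.67, 0.02, -0.1],
    [-0.67, 0.02, -0.1],
    [-0.67, 0.02, -0.1]
  ],
  "rotation": [
    [0, 0, 0],
    [0, 0, 0],
    [0, 0, 0],
    [0, 0, 0],
    [0, 0, 0],
    [0, 0, 0],
    [0, 0, 0],
    [0, 0, 0]
  ],
  "gripper": 1
}}

```text
clock: 1.15
eef_pos: [0.3659, 0.3861, 0.2565]
tool_rot: [0.217, 0.976, 0.0, 0.0]
ft_force: [-0.6, 1.0, 1.1]
grip_width: 0.0853
grasp_force: 0.0
```

>>> {"method": "drive_tool", "body": {
  "slide": [
    [-0.25, 0, 0],
    [-0.5, 0, 0],
    [-0.6, 0.02, 0],
    [-0.6, 0.02, 0],
    [-0.6, 0.02, 0],
    [-0.6, 0.02, 0],
    [-0.6, 0.02, 0],
    [-0.6, 0.02, 0]
  ],
  "rotation": [
    [0, 0, 0],
    [0, 0, 0],
    [0, 0, 0],
    [0, 0, 0],
    [0, 0, 0],
    [0, 0, 0],
    [0, 0, 0],
    [0, 0, 0]
  ]
}}

```text
clock: 2.15
eef_pos: [0.5039, 0.3267, 0.2566]
tool_rot: [0.218, 0.976, 0.0, 0.0]
ft_force: [-0.2, -0.6, -1.2]
grip_width: 0.0854
grasp_force: 0.0
```

```bash
python3 - <<'E'
from h import *
d=cam('wrist'); save('w1.png',d['image']); pickle.dump(d,open('ws.pkl','wb')); o=bot.get_obs();print(o['eef_pos'],o['tool_rot'],o['joint_pos'],d['xyz'])
E
```

```text
[0.50405152 0.32658448 0.25654721] [2.17781168e-01 9.75997614e-01 1.00669299e-04 9.68227217e-05] [5.74909330e-01 4.39411255e-01 3.53303897e-01 1.48440963e+00
 2.91160183e-06 1.01399032e+00] [0.4395824  0.35748868 0.39858449]
```

View pics/w1.png

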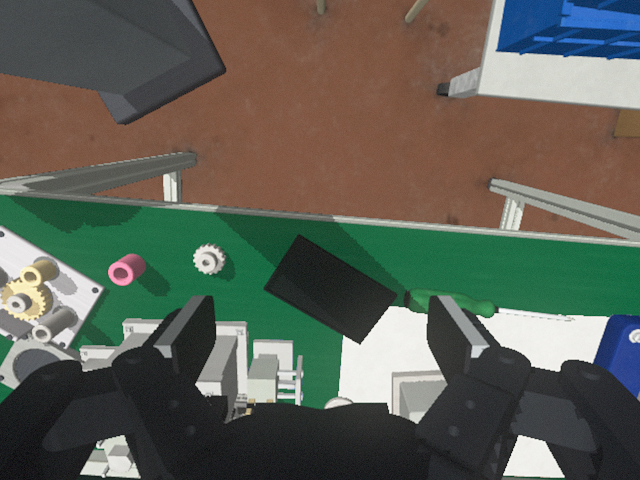

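The side tray corners in the image are (301,236), (397,300), (362,343) and (265,290). Moving over the kit tray.

>>> {"method": "drive_tool", "body": {
  "slide": [
    [0, -0.25, 0],
    [-0.1, -0.5, 0],
    [-0.18, -0.64, 0],
    [-0.18, -0.64, 0],
    [-0.18, -0.64, 0],
    [-0.18, -0.64, 0],
    [-0.18, -0.64, 0],
    [-0.18, -0.64, 0]
  ],
  "rotation": [
    [0, 0, 0],
    [0, 0, 0],
    [0, 0, 0],
    [0, 0, 0],
    [0, 0, 0],
    [0, 0, 0],
    [0, 0, 0],
    [0, 0, 0]
  ]
}}

```text
clock: 3.2
eef_pos: [0.4769, 0.1631, 0.2561]
tool_rot: [0.217, 0.976, -0.0, -0.0]
ft_force: [0.1, -0.8, -0.4]
grip_width: 0.0852
grasp_force: 0.0
```

>>> {"method": "drive_tool", "body": {
  "slide": [
    [0, -0.25, 0],
    [-0.1, -0.5, 0],
    [-0.18, -0.6, 0],
    [-0.18, -0.6, 0],
    [-0.18, -0.6, 0],
    [-0.18, -0.6, 0],
    [-0.18, -0.6, 0],
    [-0.18, -0.6, 0]
  ],
  "rotation": [
    [0, 0, 0],
    [0, 0, 0],
    [0, 0, 0],
    [0, 0, 0],
    [0, 0, 0],
    [0, 0, 0],
    [0, 0, 0],
    [0, 0, 0]
  ]
}}

```text
clock: 4.2
eef_pos: [0.4538, 0.0081, 0.2563]
tool_rot: [0.218, 0.976, 0.0, -0.0]
ft_force: [-0.1, -0.1, -0.2]
grip_width: 0.0854
grasp_force: 0.0
```

```bash
python3 - <<'E'
from h import *
d=cam('wrist'); save('w2.png',d['image']); pickle.dump(d,open('wk.pkl','wb')); o=bot.get_obs();print(o['eef_pos'],o['joint_pos'])
s=pickle.load(open('ws.pkl','rb'));W=cloud(s);im=s['image'].astype(int)
m=(im.max(2)<50)&(W[...,2]<.02)&(W[...,2]>-.01); m[:225]=0;m[350:]=0;m[:,:255]=0;m[:,405:]=0
m=m&(cv2.connectedComponentsWithStats(m.astype(np.uint8))[1]==cv2.connectedComponentsWithStats(m.astype(np.uint8))[1][290,330])
print(m.sum(), np.percentile(W[m][:,2],[2,50,98]), cv2.minAreaRect((W[m][:,:2]*1000).astype(np.float32)))
E
```

```text
[0.4538672  0.00796657 0.25630544] [ 1.75554687e-02  1.39149659e-01 -5.59401667e-02  1.37573168e+00
 -6.91829185e-06  4.56319116e-01]
6495 [0.00066956 0.00233446 0.0077195 ] ((612.1975708007812, 290.3590393066406), (143.7821807861328, 79.97372436523438), 32.28651809692383)
```

View pics/w2.png

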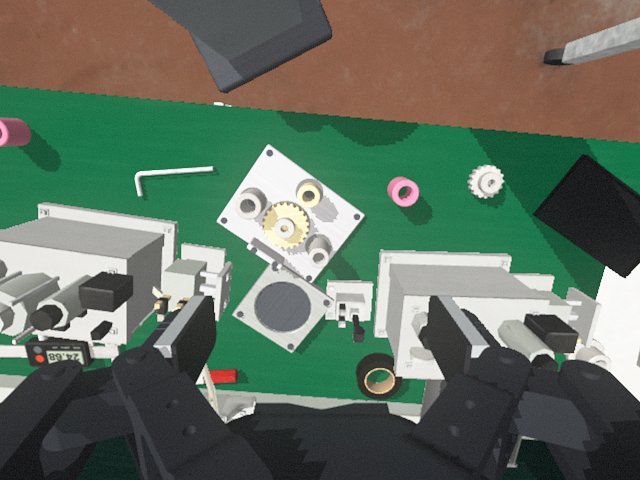

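In this view the wide bush is at (250,204), the low one at (309,193), the tall one at (320,248) and the gear hub at (287,229). The back stop is near (270,255) and the pallet recess at (290,305). The pink bush (403,191) and the small gear (486,182) are outside the tray and stay untouched.

```bash
cat >> h.py <<'E'
def top(W,u,v,zt,r,box=40):
    """centre of the flat round top near pixel (u,v) at height zt, diameter 2r"""
    v0,u0=max(v-box,0),max(u-box,0)
    P=W[v0:v+box,u0:u+box]; m=(abs(P[...,2]-zt)<.0035).astype(np.uint8)
    l=cv2.connectedComponents(m)[1]; yy,xx=np.nonzero(l)
    k=np.argmin((yy+v0-v)**2+(xx+u0-u)**2); q=P[l==l[yy[k],xx[k]]]
    c,R_=cv2.minEnclosingCircle((q[:,:2]*1000).astype(np.float32))
    return np.round(c,1),round(R_,1),q.mean(0).round(4),len(q)
E
python3 - <<'E'
from h import *
d=load('wk');W=cloud(d)
for n,u,v,z in [('wide',250,204,.036),('low',309,193,.030),('tall',320,248,.046),('hub',287,229,.028)]: print(n,top(W,u,v,z,0))
im=d['image']
# kit tray top
m=((abs(W[...,2]-.006)<.003)&(im.min(2)>120)).astype(np.uint8);m[:140]=0;m[290:]=0;m[:,:210]=0;m[:,370:]=0
l=cv2.connectedComponents(m)[1];q=W[l==l[163,268]];print('kit',len(q),q[:,2].mean(),cv2.minAreaRect((q[:,:2]*1000).astype(np.float32)))
m=((abs(W[...,2]-.012)<.0025)).astype(np.uint8);m[:255]=0;m[355:]=0;m[:,:228]=0;m[:,335:]=0
l=cv2.connectedComponents(m)[1];q=W[l==l[340,290]];print('pal',len(q),q[:,2].mean(),cv2.minAreaRect((q[:,:2]*1000).astype(np.float32)))
m=((abs(W[...,2]-.009)<.004)&(im.max(2)<130)&(im[...,1]<im[...,2]+15)).astype(np.uint8);m[:255]=0;m[355:]=0;m[:,:228]=0;m[:,335:]=0
l=cv2.connectedComponents(m)[1];q=W[l==l[305,290]];print('rec',len(q),q[:,2].mean(),cv2.minEnclosingCircle((q[:,:2]*1000).astype(np.float32)),q.mean(0))
E
```

```text
wide (array([423.7, -60.9]), 14.2, array([ 0.4237, -0.0607,  0.0351]), 409)
low (array([442.1,  -0.9]), 12.1, array([ 0.442 , -0.0005,  0.0291]), 292)
tall (array([502.8, -17.7]), 11.2, array([ 0.5024, -0.0173,  0.0449]), 242)
hub (array([462.9, -39.4]), 11.1, array([ 0.4625, -0.0393,  0.0268]), 283)
kit 6821 0.005261761992746023 ((459.0635681152344, -32.350677490234375), (131.78408813476562, 105.4676513671875), 28.593826293945312)
pal 2623 0.011227339090610276 ((552.5689086914062, -88.37429809570312), (88.25929260253906, 88.83094787597656), 28.245962142944336)
rec 2119 0.008496755210791986 ((553.1865844726562, -88.94063568115234), 33.433265686035156) [ 0.55244472 -0.08873866  0.00849676]
```

Fits match the known sizes. The kit tray is centred at (459,-32) mm with its y axis at 28.6°. The pallet recess is at (552.8,-88.7) and the side tray at (612,290) with its y axis at 32°. Next is a planner helper and a check for obstacles around the hand.

```bash
cat >> h.py <<'E'
def seq(*targets):
    """targets (x,y,z,yaw of tool y in deg); prints slide, rot-z units for each from the one before (start: measured)"""
    o=bot.get_obs(); p=np.array(o['eef_pos']); M=R.from_quat(o['tool_rot']).as_matrix()
    print('now',p.round(4),'yaw',round(np.degrees(np.arctan2(M[1,1],M[0,1])),2),'F',o['ft_force'].round(1),'w',round(o['grip_width'],4),'t',o['clock'])
    for t in targets:
        s=M.T@(np.array(t[:3])-p)/.25
        y=np.radians(t[3]); N=np.array([[np.sin(y),np.cos(y),0],[-np.cos(y),np.sin(y),0],[0,0,-1]])
        N=np.column_stack([[-np.sin(y),np.cos(y),0],[np.cos(y),np.sin(y),0],[0,0,-1]])
        rv=R.from_matrix(M.T@N).as_rotvec()/.5
        print(t,'slide',s.round(3),'rot',rv.round(3)); p=np.array(t[:3]);M=N
E
python3 - <<'E'
from h import *
seq((.5025,-.0178,.15,90),(.5025,-.0178,.1,118.6),(.5025,-.0178,.016,118.6))
# nearest tall things around hand positions
P=np.vstack([cloud(load(n)).reshape(-1,3) for n in['wk','ws','scene','side']]);P=P[np.isfinite(P).all(1)]
def chk(name,x,y,yaw,zt):
    a=np.radians(yaw);q=P[:,:2]-[x,y];ly=q@[np.cos(a),np.sin(a)];lx=q@[-np.sin(a),np.cos(a)]
    for nm,z0,z1,hx in[('fing',zt,zt+.07,.012),('body',zt+.07,.33,.043)]:
        m=(P[:,2]>z0+.004)&(P[:,2]<z1)
        dx=np.maximum(abs(lx)-hx,0);dy=np.maximum(abs(ly)-(.04 if nm=='fing' else .045),0);D=np.hypot(dx,dy);D[~m]=9;D[np.hypot(*q.T)<.0 ]=9
        i=np.argsort(D)[[0,20]];print(name,nm,D[i].round(3),P[i].round(3).tolist())
chk('tall',.5025,-.0178,118.6,.016);chk('wide',.4235,-.0608,118.6,.016);chk('low',.442,-.0005,28.6,.016);chk('pal',.5528,-.0887,65,.02)
E
```

```text
now [0.4539 0.008  0.2563] yaw 64.86 F [ 1.   0.7 -0.7] w 0.0852 t 4.25
(0.5025, -0.0178, 0.15, 90) slide [-0.22  -0.011  0.425] rot [-0.    -0.    -0.878]
(0.5025, -0.0178, 0.1, 118.6) slide [0.  0.  0.2] rot [ 0.     0.    -0.998]
(0.5025, -0.0178, 0.016, 118.6) slide [0.    0.    0.336] rot [0. 0. 0.]
tall fing [0. 0.] [[0.502, -0.015, 0.042], [0.512, -0.017, 0.045]]
tall body [0.002 0.003] [[0.441, 0.001, 0.327], [0.441, 0.004, 0.327]]
wide fing [0. 0.] [[0.428, -0.068, 0.027], [0.431, -0.054, 0.035]]
wide body [0. 0.] [[0.425, -0.038, 0.321], [0.443, -0.033, 0.279]]
low fing [0. 0.] [[0.435, -0.001, 0.031], [0.433, 0.008, 0.022]]
low body [0. 0.] [[0.434, -0.043, 0.323], [0.463, 0.055, 0.311]]
pal fing [0.016 0.021] [[0.578, -0.039, 0.033], [0.583, -0.036, 0.027]]
pal body [0.    0.001] [[0.571, -0.145, 0.151], [0.574, -0.149, 0.163]]
```

```bash
python3 - <<'E'
from h import *
P=np.vstack([cloud(load(n)).reshape(-1,3) for n in['ws','scene','side']]);P=P[np.isfinite(P).all(1)]
c=np.array([.5528,-.0887]);b=np.array([[.866,-.5],[.5,.866]])
q=(P[:,:2]-c)@b.T  # bench x(back), along(left)
for z0 in np.arange(.03,.33,.03):
    m=(P[:,2]>z0)&(P[:,2]<z0+.03)&(abs(q)<.16).all(1)
    r=q[m]*1000
    if len(r): 
        i=np.argsort(np.hypot(*r.T))[:1]
        L=r[(r[:,1]<0)];Rr=r[r[:,1]>0]
        print(f'{z0:.2f}',len(r),'near',r[i].round().tolist(),'right nearest',L[np.argmin(abs(L[:,1]))].round() if len(L) else '', 'left nearest',Rr[np.argmin(Rr[:,1])].round() if len(Rr) else '','back nearest',r[r[:,0]>60][np.argmin(r[r[:,0]>60][:,0])].round() if (r[:,0]>60).any() else '')
E
```

```text
0.03 2249 near [[-3.0, 56.0]] right nearest [-63.  -2.] left nearest [-142.    3.] back nearest [137. -92.]
0.06 1245 near [[-13.0, -59.0]] right nearest [-13. -59.] left nearest [-10.  70.] back nearest [137. -90.]
0.09 1385 near [[24.0, -58.0]] right nearest [ 30. -57.] left nearest [-14.  74.] back nearest [137. -94.]
0.12 623 near [[39.0, -43.0]] right nearest [ 47. -41.] left nearest [-49. 122.] back nearest [137. -93.]
0.15 223 near [[47.0, -33.0]] right nearest [ 54. -29.] left nearest [-43. 153.] back nearest [136. -98.]
0.18 167 near [[57.0, -25.0]] right nearest [ 63. -18.] left nearest  back nearest [ 60. -28.]
0.21 90 near [[65.0, -18.0]] right nearest [74. -9.] left nearest  back nearest [ 65. -18.]
0.24 184 near [[74.0, -12.0]] right nearest [83. -0.] left nearest [81.  1.] back nearest [ 74. -12.]
0.27 524 near [[83.0, -6.0]] right nearest [137.  -0.] left nearest [88.  0.] back nearest [83. -6.]
0.30 631 near [[91.0, 2.0]] right nearest [99. -0.] left nearest [94.  0.] back nearest [91.  2.]
0.33 468 near [[97.0, 5.0]] right nearest [104.  -0.] left nearest [106.   0.] back nearest [97.  5.]
```

>>> {"method": "drive_tool", "body": {
  "slide": [
    [-0.1, 0, 0.1],
    [-0.22, -0.011, 0.25],
    [-0.22, -0.011, 0.4],
    [-0.22, -0.011, 0.425],
    [-0.22, -0.011, 0.425],
    [-0.22, -0.011, 0.425],
    [-0.22, -0.011, 0.425],
    [-0.22, -0.011, 0.425]
  ],
  "rotation": [
    [0, 0, -0.3],
    [0, 0, -0.6],
    [0, 0, -0.88],
    [0, 0, -0.88],
    [0, 0, -0.88],
    [0, 0, -0.88],
    [0, 0, -0.88],
    [0, 0, -0.88]
  ],
  "gripper": 0.55
}}

```text
clock: 5.25
eef_pos: [0.5029, -0.0184, 0.151]
tool_rot: [-0.0, 1.0, -0.0, 0.001]
ft_force: [-1.1, 0.1, -0.9]
grip_width: 0.0469
grasp_force: 0.0
```

>>> {"method": "drive_tool", "body": {
  "slide": [
    [0, 0, 0.1],
    [0, 0, 0.2],
    [0, 0, 0.2],
    [0, 0, 0.2],
    [0, 0, 0.2],
    [0, 0, 0.2],
    [0, 0, 0.2],
    [0, 0, 0.2]
  ],
  "rotation": [
    [0, 0, -0.3],
    [0, 0, -0.6],
    [0, 0, -0.9],
    [0, 0, -1],
    [0, 0, -1],
    [0, 0, -1],
    [0, 0, -1],
    [0, 0, -1]
  ]
}}

```text
clock: 6.25
eef_pos: [0.5025, -0.0185, 0.1001]
tool_rot: [-0.247, 0.969, -0.0, 0.0]
ft_force: [-0.0, -0.0, -0.3]
grip_width: 0.0468
grasp_force: 0.0
```

```bash
python3 - <<'E'
from h import *
seq((.5025,-.0178,.016,118.6))
d=cam('wrist');save('w3.png',d['image'])
E
```

```text
now [ 0.5025 -0.0185  0.1001] yaw 118.64 F [-0.  -0.  -0.3] w 0.0468 t 6.25
(0.5025, -0.0178, 0.016, 118.6) slide [-0.001  0.002  0.337] rot [-0.     0.     0.002]
```

View pics/w3.png

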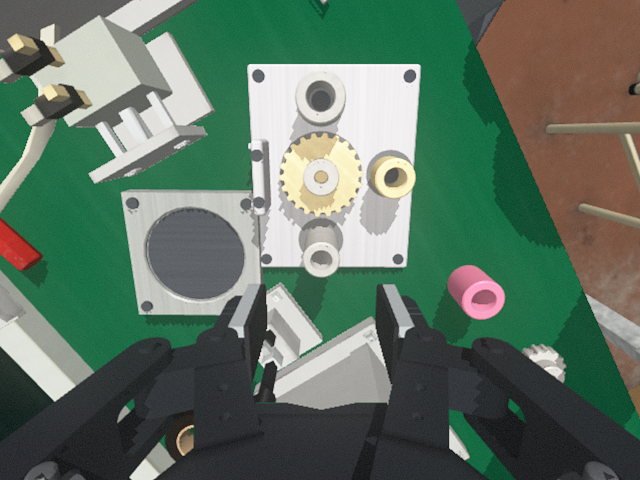

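The view confirms the layout: tall bush (321,258) lies in line between the fingers, wide at (320,95), low at (391,177). Grasping the tall one.

>>> {"method": "drive_tool", "body": {
  "slide": [
    [0, 0.002, 0.15],
    [0, 0.002, 0.25],
    [0, 0.002, 0.337],
    [0, 0.002, 0.337],
    [0, 0.002, 0.337],
    [0, 0.002, 0.337],
    [0, 0.002, 0.337],
    [0, 0.002, 0.337]
  ],
  "rotation": [
    [0, 0, 0],
    [0, 0, 0],
    [0, 0, 0],
    [0, 0, 0],
    [0, 0, 0],
    [0, 0, 0],
    [0, 0, 0],
    [0, 0, 0]
  ]
}}

```text
clock: 7.3
eef_pos: [0.5026, -0.018, 0.0163]
tool_rot: [-0.248, 0.969, -0.0, 0.0]
ft_force: [-0.4, -0.7, -0.7]
grip_width: 0.0468
grasp_force: 0.0
```

>>> {"method": "drive_tool", "body": {
  "slide": [
    [0, 0, 0],
    [0, 0, 0],
    [0, 0, 0],
    [0, 0, 0],
    [0, 0, 0],
    [0, 0, 0],
    [0, 0, 0],
    [0, 0, 0]
  ],
  "rotation": [
    [0, 0, 0],
    [0, 0, 0],
    [0, 0, 0],
    [0, 0, 0],
    [0, 0, 0],
    [0, 0, 0],
    [0, 0, 0],
    [0, 0, 0]
  ],
  "gripper": 0.15
}}

```text
clock: 8.3
eef_pos: [0.5024, -0.018, 0.0161]
tool_rot: [-0.247, 0.969, -0.0, 0.0]
ft_force: [-1.3, -1.3, 5.5]
grip_width: 0.0202
grasp_force: 58.8
```

```bash
python3 - <<'E'
from h import *
seq((.5025,-.0178,.19,122.3),(.57,.14,.19,122.3),(.6375,.3064,.06,122.3),(.6375,.3064,.0135,122.3))
print(bot.get_obs()['grasp_force'])
E
```

```text
now [ 0.5024 -0.018   0.0161] yaw 118.66 F [-1.3 -1.3  5.5] w 0.0202 t 8.3
(0.5025, -0.0178, 0.19, 122.3) slide [-0.001  0.    -0.696] rot [-0.001  0.001 -0.127]
(0.57, 0.14, 0.19, 122.3) slide [-0.566  0.389  0.   ] rot [0. 0. 0.]
(0.6375, 0.3064, 0.06, 122.3) slide [-0.584  0.418  0.52 ] rot [0. 0. 0.]
(0.6375, 0.3064, 0.0135, 122.3) slide [0.    0.    0.186] rot [0. 0. 0.]
58.77894231816754
```

>>> {"method": "drive_tool", "body": {
  "slide": [
    [0, 0, -0.25],
    [0, 0, -0.5],
    [0, 0, -0.7],
    [-0.14, 0.11, -0.7],
    [-0.28, 0.22, -0.7],
    [-0.42, 0.33, -0.7],
    [-0.54, 0.425, -0.7],
    [-0.54, 0.425, -0.7]
  ],
  "rotation": [
    [0, 0, 0],
    [0, 0, 0],
    [0, 0, -0.127],
    [0, 0, -0.127],
    [0, 0, -0.127],
    [0, 0, -0.127],
    [0, 0, -0.127],
    [0, 0, -0.127]
  ]
}}

```text
clock: 9.3
eef_pos: [0.57, 0.1425, 0.1893]
tool_rot: [-0.28, 0.96, 0.0, -0.001]
ft_force: [-0.6, -0.5, 0.1]
grip_width: 0.02
grasp_force: 58.9
```

>>> {"method": "drive_tool", "body": {
  "slide": [
    [-0.15, 0.1, 0],
    [-0.3, 0.2, 0],
    [-0.45, 0.31, 0],
    [-0.584, 0.418, 0],
    [-0.584, 0.418, 0.15],
    [-0.584, 0.418, 0.35],
    [-0.584, 0.418, 0.52],
    [-0.584, 0.418, 0.52]
  ],
  "rotation": [
    [0, 0, 0],
    [0, 0, 0],
    [0, 0, 0],
    [0, 0, 0],
    [0, 0, 0],
    [0, 0, 0],
    [0, 0, 0],
    [0, 0, 0]
  ]
}}

```text
clock: 10.3
eef_pos: [0.6334, 0.3035, 0.0551]
tool_rot: [-0.278, 0.961, -0.001, -0.006]
ft_force: [0.5, 0.0, -0.2]
grip_width: 0.02
grasp_force: 58.9
```

```bash
python3 - <<'E'
from h import *
seq((.6375,.3064,.0135,122.3))
d=cam('wrist');W=cloud(d);im=d['image'];save('w4.png',im)
m=((im.max(2)<50)&(abs(W[...,2]-.004)<.008)).astype(np.uint8)
l,st=cv2.connectedComponentsWithStats(m)[1:3];k=1+st[1:,4].argmax();q=W[l==k];print(st[k],cv2.minAreaRect((q[:,:2]*1000).astype(np.float32)))
E
```

```text
now [0.6334 0.3035 0.0551] yaw 122.25 F [ 0.5  0.  -0.2] w 0.02 t 10.3
(0.6375, 0.3064, 0.0135, 122.3) slide [-0.022  0.001  0.166] rot [ 0.002 -0.024 -0.002]
[  240    80   160   237 29144] ((606.5040283203125, 286.7821960449219), (128.23287963867188, 81.4215087890625), 31.994911193847656)
```

View pics/w4.png

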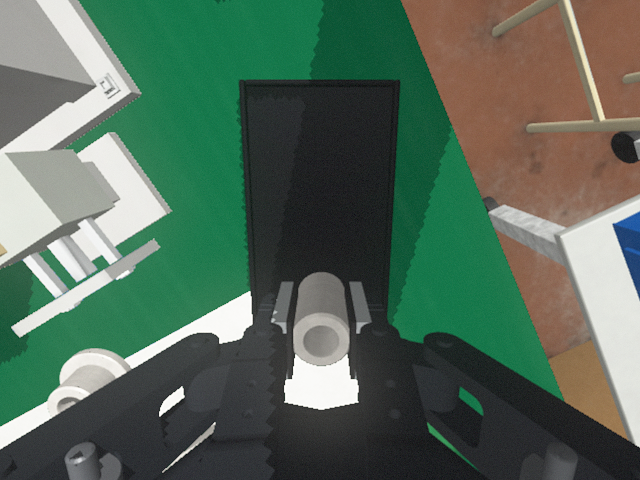

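The bush is held in line with the tray. I'll set it down 22 mm along the tray from centre, at (0.6308,0.3021), which keeps clear of the reach limit.

```bash
python3 - <<'E'
from h import *
seq((.6308,.3021,.03,122.3),(.6308,.3021,.0135,122.3)); print(bot.get_obs()['joint_pos'])
E
```

```text
now [0.6358 0.3047 0.0587] yaw 122.25 F [-0.2  0.6  0.1] w 0.0201 t 10.35
(0.6308, 0.3021, 0.03, 122.3) slide [0.022 0.002 0.115] rot [ 0.001 -0.011 -0.002]
(0.6308, 0.3021, 0.0135, 122.3) slide [0.    0.    0.066] rot [0. 0. 0.]
[ 4.46971162e-01  7.59556143e-01  3.87628445e-01  1.20441310e+00
 -1.81417132e-04 -1.15899583e-01]
```

>>> {"method": "drive_tool", "body": {
  "slide": [
    [0.032, 0, 0.06],
    [0.032, 0, 0.12],
    [0.032, 0, 0.15],
    [0.032, 0, 0.17],
    [0.032, 0, 0.186],
    [0.032, 0, 0.186],
    [0.032, 0, 0.186],
    [0.032, 0, 0.186]
  ],
  "rotation": [
    [0, 0, 0],
    [0, 0, 0],
    [0, 0, 0],
    [0, 0, 0],
    [0, 0, 0],
    [0, 0, 0],
    [0, 0, 0],
    [0, 0, 0]
  ]
}}

```text
clock: 11.35
eef_pos: [0.6308, 0.3022, 0.0147]
tool_rot: [-0.278, 0.961, 0.0, 0.0]
ft_force: [-0.4, 0.0, -0.4]
grip_width: 0.0201
grasp_force: 58.9
```

```bash
python3 - <<'E'
from h import *
seq((.6308,.3021,.0135,122.3))
E
```

```text
now [0.6308 0.3022 0.0147] yaw 122.3 F [-0.4  0.  -0.4] w 0.0201 t 11.35
(0.6308, 0.3021, 0.0135, 122.3) slide [ 0.    -0.     0.005] rot [-0.     0.001 -0.   ]
```

>>> {"method": "drive_tool", "body": {
  "slide": [
    [0, 0, 0.003],
    [0, 0, 0.005],
    [0, 0, 0.006],
    [0, 0, 0.006],
    [0, 0, 0.006],
    [0, 0, 0.006],
    [0, 0, 0.006],
    [0, 0, 0.006]
  ],
  "rotation": [
    [0, 0, 0],
    [0, 0, 0],
    [0, 0, 0],
    [0, 0, 0],
    [0, 0, 0],
    [0, 0, 0],
    [0, 0, 0],
    [0, 0, 0]
  ]
}}

```text
clock: 12.35
eef_pos: [0.6306, 0.3021, 0.0132]
tool_rot: [-0.278, 0.961, 0.0, 0.0]
ft_force: [-1.5, -0.5, 5.1]
grip_width: 0.0199
grasp_force: 59.4
```

>>> {"method": "drive_tool", "body": {
  "slide": [
    [0, 0, 0],
    [0, 0, 0],
    [0, 0, 0],
    [0, 0, -0.05],
    [0, 0, -0.25],
    [0, 0, -0.5],
    [0, 0, -0.7],
    [0, 0, -0.7]
  ],
  "rotation": [
    [0, 0, 0],
    [0, 0, 0],
    [0, 0, 0],
    [0, 0, 0],
    [0, 0, 0],
    [0, 0, 0],
    [0, 0, 0],
    [0, 0, 0]
  ],
  "gripper": 0.5
}}

```text
clock: 13.35
eef_pos: [0.6336, 0.3035, 0.196]
tool_rot: [-0.278, 0.961, 0.001, 0.007]
ft_force: [1.7, 1.1, -0.6]
grip_width: 0.0426
grasp_force: 0.0
```

```bash
python3 - <<'E'
from h import *
seq((.56,.16,.19,93.7),(.45,.02,.19,65),(.442,-.0005,.07,36.5),(.442,-.0005,.0155,36.5))
d=cam('wrist');W=cloud(d)
m=(abs(W[...,2]-.043)<.004); q=W[m];q=q[np.hypot(q[:,0]-.631,q[:,1]-.302)<.03];print(len(q),cv2.minEnclosingCircle((q[:,:2]*1000).astype(np.float32)))
E
```

```text
now [0.6336 0.3035 0.196 ] yaw 122.3 F [ 1.7  1.1 -0.6] w 0.0426 t 13.35
(0.56, 0.16, 0.19, 93.7) slide [ 0.556 -0.328  0.017] rot [0.004 0.027 0.998]
(0.45, 0.02, 0.19, 65) slide [ 0.475 -0.53   0.   ] rot [0.    0.    1.002]
(0.442, -0.0005, 0.07, 36.5) slide [-0.006 -0.088  0.48 ] rot [0.    0.    0.995]
(0.442, -0.0005, 0.0155, 36.5) slide [0.    0.    0.218] rot [0. 0. 0.]
382 ((631.4566040039062, 302.58880615234375), 11.071117401123047)
```

bush_tall stands in the tray. The depth shows its top circle at (631,303) with radius 11 mm. Next is bush_low.

>>> {"method": "drive_tool", "body": {
  "slide": [
    [0.14, -0.08, 0],
    [0.28, -0.16, 0],
    [0.42, -0.24, 0],
    [0.546, -0.328, 0],
    [0.546, -0.328, 0],
    [0.546, -0.328, 0],
    [0.546, -0.328, 0],
    [0.546, -0.328, 0]
  ],
  "rotation": [
    [0, 0, 0.25],
    [0, 0, 0.5],
    [0, 0, 0.75],
    [0, 0, 1],
    [0, 0, 1],
    [0, 0, 1],
    [0, 0, 1],
    [0, 0, 1]
  ]
}}

```text
clock: 14.4
eef_pos: [0.5591, 0.1606, 0.1874]
tool_rot: [-0.033, 0.999, -0.0, -0.0]
ft_force: [-0.0, -0.2, 0.4]
grip_width: 0.0429
grasp_force: 0.0
```

>>> {"method": "drive_tool", "body": {
  "slide": [
    [0.12, -0.13, 0],
    [0.24, -0.26, 0],
    [0.36, -0.4, 0],
    [0.475, -0.53, 0],
    [0.475, -0.53, 0],
    [0.475, -0.53, 0],
    [0.475, -0.53, 0],
    [0.475, -0.53, 0]
  ],
  "rotation": [
    [0, 0, 0.25],
    [0, 0, 0.5],
    [0, 0, 0.75],
    [0, 0, 1],
    [0, 0, 1],
    [0, 0, 1],
    [0, 0, 1],
    [0, 0, 1]
  ]
}}

```text
clock: 15.4
eef_pos: [0.4495, 0.0207, 0.1876]
tool_rot: [0.216, 0.976, 0.0, -0.0]
ft_force: [0.8, -0.2, 0.0]
grip_width: 0.0428
grasp_force: 0.0
```

>>> {"method": "drive_tool", "body": {
  "slide": [
    [-0.006, -0.088, 0],
    [-0.006, -0.088, 0.1],
    [-0.006, -0.088, 0.3],
    [-0.006, -0.088, 0.46],
    [-0.006, -0.088, 0.46],
    [-0.006, -0.088, 0.46],
    [-0.006, -0.088, 0.46],
    [-0.006, -0.088, 0.46]
  ],
  "rotation": [
    [0, 0, 0.25],
    [0, 0, 0.5],
    [0, 0, 0.75],
    [0, 0, 1],
    [0, 0, 1],
    [0, 0, 1],
    [0, 0, 1],
    [0, 0, 1]
  ]
}}

```text
clock: 16.4
eef_pos: [0.4422, -0.0005, 0.0742]
tool_rot: [0.451, 0.893, 0.001, 0.001]
ft_force: [-0.0, 0.0, -0.2]
grip_width: 0.0426
grasp_force: 0.0
```

```bash
python3 - <<'E'
from h import *
seq((.442,-.0005,.0155,36.5))
d=cam('wrist');W=cloud(d); save('w5.png',d['image'])
q=W[abs(W[...,2]-.0295)<.0035];q=q[np.hypot(q[:,0]-.442,q[:,1])<.016];print(len(q),cv2.minEnclosingCircle((q[:,:2]*1000).astype(np.float32)))
E
```

```text
now [ 0.4422 -0.0005  0.0742] yaw 36.39 F [-0.   0.  -0.2] w 0.0426 t 16.4
(0.442, -0.0005, 0.0155, 36.5) slide [ 0.001 -0.001  0.235] rot [ 0.005  0.004 -0.004]
1032 ((442.4535827636719, -0.2286597639322281), 12.23006534576416)
```

>>> {"method": "drive_tool", "body": {
  "slide": [
    [0, 0, 0.1],
    [0, 0, 0.18],
    [0, 0, 0.235],
    [0, 0, 0.235],
    [0, 0, 0.235],
    [0, 0, 0.235],
    [0, 0, 0.235],
    [0, 0, 0.235]
  ],
  "rotation": [
    [0, 0, 0],
    [0, 0, 0],
    [0, 0, 0],
    [0, 0, 0],
    [0, 0, 0],
    [0, 0, 0],
    [0, 0, 0],
    [0, 0, 0]
  ]
}}

```text
clock: 17.45
eef_pos: [0.4412, -0.0005, 0.0143]
tool_rot: [0.451, 0.892, 0.0, 0.0]
ft_force: [0.2, 0.8, 0.1]
grip_width: 0.0425
grasp_force: 0.0
```

>>> {"method": "drive_tool", "body": {
  "slide": [
    [0, 0, 0],
    [0, 0, 0],
    [0, 0, 0],
    [0, 0, 0],
    [0, 0, 0],
    [0, 0, 0],
    [0, 0, 0],
    [0, 0, 0]
  ],
  "rotation": [
    [0, 0, 0],
    [0, 0, 0],
    [0, 0, 0],
    [0, 0, 0],
    [0, 0, 0],
    [0, 0, 0],
    [0, 0, 0],
    [0, 0, 0]
  ],
  "gripper": 0.15
}}

```text
clock: 18.45
eef_pos: [0.4412, -0.0005, 0.0144]
tool_rot: [0.451, 0.892, 0.0, 0.0]
ft_force: [-1.6, 0.4, 5.9]
grip_width: 0.0214
grasp_force: 58.8
```

```bash
python3 - <<'E'
from h import *
seq((.442,-.0005,.19,36.5));seq((.5,.13,.19,36.5),(.5716,.2648,.19,36.5),(.5716,.2648,.05,36.5),(.5716,.2648,.0135,36.5))
E
```

```text
now [ 0.4412 -0.0005  0.0144] yaw 36.36 F [-1.6  0.4  5.9] w 0.0214 t 18.45
(0.442, -0.0005, 0.19, 36.5) slide [-0.002  0.003 -0.702] rot [ 0.001  0.001 -0.005]
now [ 0.4412 -0.0005  0.0144] yaw 36.36 F [-1.6  0.4  5.9] w 0.0214 t 18.45
(0.5, 0.13, 0.19, 36.5) slide [ 0.281  0.499 -0.702] rot [ 0.001  0.001 -0.005]
(0.5716, 0.2648, 0.19, 36.5) slide [0.263 0.551 0.   ] rot [0. 0. 0.]
(0.5716, 0.2648, 0.05, 36.5) slide [0.   0.   0.56] rot [0. 0. 0.]
(0.5716, 0.2648, 0.0135, 36.5) slide [0.    0.    0.146] rot [0. 0. 0.]
```

>>> {"method": "drive_tool", "body": {
  "slide": [
    [0, 0, -0.25],
    [0, 0, -0.5],
    [0, 0, -0.7],
    [0.07, 0.12, -0.7],
    [0.14, 0.25, -0.7],
    [0.21, 0.37, -0.7],
    [0.281, 0.499, -0.7],
    [0.281, 0.499, -0.7]
  ],
  "rotation": [
    [0, 0, 0],
    [0, 0, 0],
    [0, 0, 0],
    [0, 0, 0],
    [0, 0, 0],
    [0, 0, 0],
    [0, 0, 0],
    [0, 0, 0]
  ]
}}

```text
clock: 19.45
eef_pos: [0.5004, 0.1319, 0.1882]
tool_rot: [0.45, 0.893, -0.0, -0.0]
ft_force: [-0.1, -0.3, -0.5]
grip_width: 0.0213
grasp_force: 59.1
```

>>> {"method": "drive_tool", "body": {
  "slide": [
    [0.07, 0.14, 0],
    [0.14, 0.28, 0],
    [0.2, 0.43, 0],
    [0.263, 0.566, 0],
    [0.263, 0.566, 0.15],
    [0.263, 0.566, 0.35],
    [0.263, 0.566, 0.55],
    [0.263, 0.566, 0.55]
  ],
  "rotation": [
    [0, 0, 0],
    [0, 0, 0],
    [0, 0, 0],
    [0, 0, 0],
    [0, 0, 0],
    [0, 0, 0],
    [0, 0, 0],
    [0, 0, 0]
  ]
}}

```text
clock: 20.45
eef_pos: [0.5704, 0.264, 0.0464]
tool_rot: [0.452, 0.892, -0.005, -0.004]
ft_force: [-0.5, -1.4, 0.0]
grip_width: 0.0213
grasp_force: 59.1
```

```bash
python3 - <<'E'
from h import *
d=cam('wrist');save('w6.png',d['image'])
seq((.575,.2669,.012,36.5))
E
```

```text
now [0.573  0.2653 0.0498] yaw 36.31 F [ 0.6 -0.4  0.2] w 0.0218 t 20.5
(0.575, 0.2669, 0.012, 36.5) slide [0.    0.011 0.151] rot [-0.011 -0.002 -0.007]
```

View pics/w6.png

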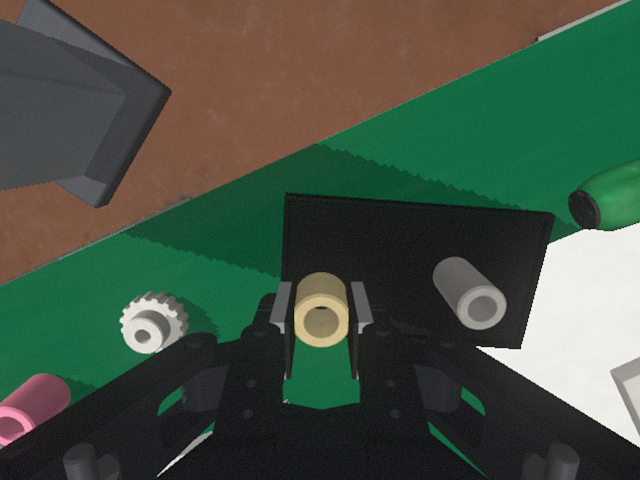

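The held cream bush is above the near end of the tray. The tall bush (482,303) stands upright and clear. Lowering.

>>> {"method": "drive_tool", "body": {
  "slide": [
    [0, 0, 0.06],
    [0, 0, 0.1],
    [0, 0, 0.125],
    [0, 0, 0.14],
    [0, 0, 0.152],
    [0, 0, 0.152],
    [0, 0, 0.152],
    [0, 0, 0.152]
  ],
  "rotation": [
    [0, 0, 0],
    [0, 0, 0],
    [0, 0, 0],
    [0, 0, 0],
    [0, 0, 0],
    [0, 0, 0],
    [0, 0, 0],
    [0, 0, 0]
  ]
}}

```text
clock: 21.5
eef_pos: [0.575, 0.2669, 0.0138]
tool_rot: [0.451, 0.892, 0.0, 0.0]
ft_force: [0.5, -0.2, -0.4]
grip_width: 0.0214
grasp_force: 59.1
```

>>> {"method": "drive_tool", "body": {
  "slide": [
    [0, 0, 0],
    [0, 0, 0],
    [0, 0, 0],
    [0, 0, 0],
    [0, 0, 0],
    [0, 0, 0],
    [0, 0, 0],
    [0, 0, 0]
  ],
  "rotation": [
    [0, 0, 0],
    [0, 0, 0],
    [0, 0, 0],
    [0, 0, 0],
    [0, 0, 0],
    [0, 0, 0],
    [0, 0, 0],
    [0, 0, 0]
  ]
}}

```text
clock: 22.5
eef_pos: [0.5748, 0.2668, 0.0135]
tool_rot: [0.451, 0.892, -0.0, 0.0]
ft_force: [-0.4, -0.1, -0.2]
grip_width: 0.0216
grasp_force: 59.1
```

```bash
python3 - <<'E'
from h import *
seq((.575,.2669,.012,36.5))
E
```

```text
now [0.5748 0.2668 0.0135] yaw 36.35 F [-0.4 -0.1 -0.2] w 0.0216 t 22.5
(0.575, 0.2669, 0.012, 36.5) slide [-0.     0.001  0.006] rot [-0.     0.    -0.005]
```

>>> {"method": "drive_tool", "body": {
  "slide": [
    [0, 0, 0.004],
    [0, 0, 0.007],
    [0, 0, 0.007],
    [0, 0, 0.007],
    [0, 0, 0.007],
    [0, 0, 0.007],
    [0, 0, 0.007],
    [0, 0, 0.007]
  ],
  "rotation": [
    [0, 0, 0],
    [0, 0, 0],
    [0, 0, 0],
    [0, 0, 0],
    [0, 0, 0],
    [0, 0, 0],
    [0, 0, 0],
    [0, 0, 0]
  ]
}}

```text
clock: 23.5
eef_pos: [0.5748, 0.2668, 0.0118]
tool_rot: [0.451, 0.892, -0.0, 0.0]
ft_force: [0.5, -0.1, 0.5]
grip_width: 0.0208
grasp_force: 59.1
```

>>> {"method": "drive_tool", "body": {
  "slide": [
    [0, 0, 0],
    [0, 0, 0],
    [0, 0, 0],
    [0, 0, -0.05],
    [0, 0, -0.25],
    [0, 0, -0.5],
    [0, 0, -0.7],
    [0, 0, -0.7]
  ],
  "rotation": [
    [0, 0, 0],
    [0, 0, 0],
    [0, 0, 0],
    [0, 0, 0],
    [0, 0, 0],
    [0, 0, 0],
    [0, 0, 0],
    [0, 0, 0]
  ],
  "gripper": 0.55
}}

```text
clock: 24.5
eef_pos: [0.5779, 0.2683, 0.1942]
tool_rot: [0.451, 0.892, 0.005, 0.004]
ft_force: [-0.3, 0.2, 0.1]
grip_width: 0.0465
grasp_force: 0.0
```

```bash
python3 - <<'E'
from h import *
d=cam('wrist');W=cloud(d)
for n,z,x,y in[('low',.0265,.575,.267),('tall',.0425,.631,.302)]:
    q=W[abs(W[...,2]-z)<.004];q=q[np.hypot(q[:,0]-x,q[:,1]-y)<.02];print(n,len(q),cv2.minEnclosingCircle((q[:,:2]*1000).astype(np.float32)))
seq((.52,.14,.187,64),(.45,.0,.187,91.3),(.4235,-.0608,.075,118.6),(.4235,-.0608,.016,118.6))
E
```

```text
low 413 ((575.078857421875, 266.2859802246094), 12.249138832092285)
tall 385 ((631.1470947265625, 303.3498229980469), 11.17707347869873)
now [0.5764 0.2675 0.1907] yaw 36.35 F [-0.9  0.9 -1. ] w 0.0472 t 24.55
(0.52, 0.14, 0.187, 64) slide [-0.277 -0.484  0.012] rot [ 0.013  0.006 -0.965]
(0.45, 0.0, 0.187, 91.3) slide [ 0.006 -0.626  0.   ] rot [ 0.     0.    -0.953]
(0.4235, -0.0608, 0.075, 118.6) slide [ 0.111 -0.241  0.448] rot [ 0.     0.    -0.953]
(0.4235, -0.0608, 0.016, 118.6) slide [0.    0.    0.236] rot [0. 0. 0.]
```

Both bushes stand in the tray. Now bush_wide.

>>> {"method": "drive_tool", "body": {
  "slide": [
    [-0.07, -0.12, 0],
    [-0.14, -0.24, 0],
    [-0.21, -0.36, 0],
    [-0.275, -0.48, 0],
    [-0.275, -0.48, 0],
    [-0.275, -0.48, 0],
    [-0.275, -0.48, 0],
    [-0.275, -0.48, 0]
  ],
  "rotation": [
    [0, 0, -0.25],
    [0, 0, -0.5],
    [0, 0, -0.75],
    [0, 0, -0.965],
    [0, 0, -0.965],
    [0, 0, -0.965],
    [0, 0, -0.965],
    [0, 0, -0.965]
  ]
}}

```text
clock: 25.55
eef_pos: [0.519, 0.141, 0.1864]
tool_rot: [0.225, 0.974, -0.0, -0.0]
ft_force: [-1.0, -0.2, 0.0]
grip_width: 0.0471
grasp_force: 0.0
```

>>> {"method": "drive_tool", "body": {
  "slide": [
    [0, -0.16, 0],
    [0, -0.32, 0],
    [0, -0.48, 0],
    [0.006, -0.626, 0],
    [0.006, -0.626, 0],
    [0.006, -0.626, 0],
    [0.006, -0.626, 0],
    [0.006, -0.626, 0]
  ],
  "rotation": [
    [0, 0, -0.25],
    [0, 0, -0.5],
    [0, 0, -0.75],
    [0, 0, -0.953],
    [0, 0, -0.953],
    [0, 0, -0.953],
    [0, 0, -0.953],
    [0, 0, -0.953]
  ]
}}

```text
clock: 26.55
eef_pos: [0.4493, 0.001, 0.1867]
tool_rot: [-0.012, 1.0, 0.0, -0.0]
ft_force: [0.1, -0.2, 0.1]
grip_width: 0.0463
grasp_force: 0.0
```

>>> {"method": "drive_tool", "body": {
  "slide": [
    [0.11, -0.24, 0],
    [0.11, -0.24, 0.1],
    [0.111, -0.241, 0.3],
    [0.111, -0.241, 0.42],
    [0.111, -0.241, 0.42],
    [0.111, -0.241, 0.42],
    [0.111, -0.241, 0.42],
    [0.111, -0.241, 0.42]
  ],
  "rotation": [
    [0, 0, -0.3],
    [0, 0, -0.6],
    [0, 0, -0.9],
    [0, 0, -0.953],
    [0, 0, -0.953],
    [0, 0, -0.953],
    [0, 0, -0.953],
    [0, 0, -0.953]
  ]
}}

```text
clock: 27.55
eef_pos: [0.4236, -0.0606, 0.0829]
tool_rot: [-0.247, 0.969, -0.0, 0.001]
ft_force: [-0.4, 0.6, -0.2]
grip_width: 0.047
grasp_force: 0.0
```

```bash
python3 - <<'E'
from h import *
seq((.4235,-.0608,.0155,118.6))
d=cam('wrist');W=cloud(d)
q=W[abs(W[...,2]-.0355)<.0035];q=q[np.hypot(q[:,0]-.4235,q[:,1]+.0608)<.018];print(len(q),cv2.minEnclosingCircle((q[:,:2]*1000).astype(np.float32)))
E
```

```text
now [ 0.4236 -0.0606  0.0829] yaw 118.61 F [-0.4  0.6 -0.2] w 0.047 t 27.55
(0.4235, -0.0608, 0.0155, 118.6) slide [0.001 0.    0.27 ] rot [-0.003  0.004  0.   ]
1360 ((424.4349670410156, -61.23792266845703), 14.251255989074707)
```

>>> {"method": "drive_tool", "body": {
  "slide": [
    [0, 0, 0.1],
    [0, 0, 0.2],
    [0, 0, 0.265],
    [0, 0, 0.265],
    [0, 0, 0.265],
    [0, 0, 0.265],
    [0, 0, 0.265],
    [0, 0, 0.265]
  ],
  "rotation": [
    [0, 0, 0],
    [0, 0, 0],
    [0, 0, 0],
    [0, 0, 0],
    [0, 0, 0],
    [0, 0, 0],
    [0, 0, 0],
    [0, 0, 0]
  ]
}}

```text
clock: 28.6
eef_pos: [0.4228, -0.0606, 0.0159]
tool_rot: [-0.247, 0.969, -0.0, 0.0]
ft_force: [-0.7, -0.6, 0.5]
grip_width: 0.0469
grasp_force: 0.0
```

>>> {"method": "drive_tool", "body": {
  "slide": [
    [0, 0, 0],
    [0, 0, 0],
    [0, 0, 0],
    [0, 0, 0],
    [0, 0, 0],
    [0, 0, 0],
    [0, 0, 0],
    [0, 0, 0]
  ],
  "rotation": [
    [0, 0, 0],
    [0, 0, 0],
    [0, 0, 0],
    [0, 0, 0],
    [0, 0, 0],
    [0, 0, 0],
    [0, 0, 0],
    [0, 0, 0]
  ],
  "gripper": 0.2
}}

```text
clock: 29.6
eef_pos: [0.4227, -0.0606, 0.0159]
tool_rot: [-0.247, 0.969, -0.0, 0.0]
ft_force: [-1.1, 0.1, 5.4]
grip_width: 0.0258
grasp_force: 58.9
```

```bash
python3 - <<'E'
from h import *
seq((.4235,-.0608,.19,118.6));seq((.49,.07,.19,118.6),(.6037,.2851,.19,122.3),(.6037,.2851,.06,122.3))
E
```

```text
now [ 0.4227 -0.0606  0.0159] yaw 118.6 F [-1.1  0.1  5.4] w 0.0258 t 29.6
(0.4235, -0.0608, 0.19, 118.6) slide [-0.003 -0.002 -0.696] rot [-0.001  0.001 -0.   ]
now [ 0.4227 -0.0606  0.0159] yaw 118.6 F [-1.1  0.1  5.4] w 0.0258 t 29.6
(0.49, 0.07, 0.19, 118.6) slide [-0.487  0.33  -0.696] rot [-0.001  0.001 -0.   ]
(0.6037, 0.2851, 0.19, 122.3) slide [-0.811  0.538  0.   ] rot [ 0.     0.    -0.129]
(0.6037, 0.2851, 0.06, 122.3) slide [0.   0.   0.52] rot [0. 0. 0.]
```

>>> {"method": "drive_tool", "body": {
  "slide": [
    [0, 0, -0.25],
    [0, 0, -0.5],
    [0, 0, -0.7],
    [-0.12, 0.08, -0.7],
    [-0.25, 0.16, -0.7],
    [-0.37, 0.25, -0.7],
    [-0.487, 0.33, -0.7],
    [-0.487, 0.33, -0.7]
  ],
  "rotation": [
    [0, 0, 0],
    [0, 0, 0],
    [0, 0, 0],
    [0, 0, 0],
    [0, 0, 0],
    [0, 0, 0],
    [0, 0, 0],
    [0, 0, 0]
  ]
}}

```text
clock: 30.6
eef_pos: [0.4905, 0.072, 0.1899]
tool_rot: [-0.249, 0.969, 0.0, -0.0]
ft_force: [-0.0, 0.0, -1.3]
grip_width: 0.0257
grasp_force: 59.4
```

>>> {"method": "drive_tool", "body": {
  "slide": [
    [-0.18, 0.12, 0],
    [-0.36, 0.24, 0],
    [-0.54, 0.36, 0],
    [-0.72, 0.48, 0],
    [-0.811, 0.538, 0],
    [-0.811, 0.538, 0.1],
    [-0.811, 0.538, 0.25],
    [-0.811, 0.538, 0.4]
  ],
  "rotation": [
    [0, 0, -0.05],
    [0, 0, -0.1],
    [0, 0, -0.129],
    [0, 0, -0.129],
    [0, 0, -0.129],
    [0, 0, -0.129],
    [0, 0, -0.129],
    [0, 0, -0.129]
  ]
}}

```text
clock: 31.6
eef_pos: [0.6033, 0.2841, 0.0891]
tool_rot: [-0.278, 0.961, -0.0, -0.0]
ft_force: [1.1, -0.2, -0.6]
grip_width: 0.0254
grasp_force: 59.4
```

>>> {"method": "drive_tool", "body": {
  "slide": [
    [0, 0, 0.05],
    [0, 0, 0.12],
    [0, 0, 0.12],
    [0, 0, 0.12],
    [0, 0, 0.12],
    [0, 0, 0.12],
    [0, 0, 0.12],
    [0, 0, 0.12]
  ],
  "rotation": [
    [0, 0, 0],
    [0, 0, 0],
    [0, 0, 0],
    [0, 0, 0],
    [0, 0, 0],
    [0, 0, 0],
    [0, 0, 0],
    [0, 0, 0]
  ]
}}

```text
clock: 32.6
eef_pos: [0.6036, 0.2853, 0.0607]
tool_rot: [-0.278, 0.961, 0.0, 0.0]
ft_force: [0.2, -1.5, 0.2]
grip_width: 0.0258
grasp_force: 59.4
```

```bash
python3 - <<'E'
from h import *
seq((.6037,.2851,.0135,122.3))
E
```

```text
now [0.6036 0.2853 0.0607] yaw 122.3 F [ 0.2 -1.5  0.2] w 0.0258 t 32.6
(0.6037, 0.2851, 0.0135, 122.3) slide [ 0.    -0.001  0.189] rot [-0.  0.  0.]
```

>>> {"method": "drive_tool", "body": {
  "slide": [
    [0, 0, 0.07],
    [0, 0, 0.13],
    [0, 0, 0.17],
    [0, 0, 0.185],
    [0, 0, 0.192],
    [0, 0, 0.192],
    [0, 0, 0.192],
    [0, 0, 0.192]
  ],
  "rotation": [
    [0, 0, 0],
    [0, 0, 0],
    [0, 0, 0],
    [0, 0, 0],
    [0, 0, 0],
    [0, 0, 0],
    [0, 0, 0],
    [0, 0, 0]
  ]
}}

```text
clock: 33.6
eef_pos: [0.604, 0.2855, 0.0131]
tool_rot: [-0.278, 0.961, 0.0, 0.001]
ft_force: [-1.2, -0.7, 3.0]
grip_width: 0.0256
grasp_force: 59.7
```

>>> {"method": "drive_tool", "body": {
  "slide": [
    [0, 0, 0],
    [0, 0, 0],
    [0, 0, 0],
    [0, 0, -0.05],
    [0, 0, -0.25],
    [0, 0, -0.5],
    [0, 0, -0.7],
    [0, 0, -0.7]
  ],
  "rotation": [
    [0, 0, 0],
    [0, 0, 0],
    [0, 0, 0],
    [0, 0, 0],
    [0, 0, 0],
    [0, 0, 0],
    [0, 0, 0],
    [0, 0, 0]
  ],
  "gripper": 0.5
}}

```text
clock: 34.6
eef_pos: [0.6067, 0.2868, 0.1953]
tool_rot: [-0.278, 0.961, 0.001, 0.007]
ft_force: [1.4, 0.3, -0.6]
grip_width: 0.0425
grasp_force: 0.0
```

```bash
cat >> h.py <<'E'
def bushes(W,**k):
    for n,(z,x,y) in k.items():
        q=W[abs(W[...,2]-z)<.004];q=q[np.hypot(q[:,0]-x,q[:,1]-y)<.02];print(n,len(q),cv2.minEnclosingCircle((q[:,:2]*1000).astype(np.float32)) if len(q) else '')
E
python3 - <<'E'
from h import *
d=cam('wrist');W=cloud(d);save('w7.png',d['image'])
bushes(W,low=(.0265,.575,.267),tall=(.0425,.631,.302),wide=(.0325,.6037,.2851))
seq((.55,.13,.187,94),(.48,-.02,.187,66),(.4629,-.0394,.08,37),(.4629,-.0394,.0205,25))
E
```

```text
low 440 ((575.5892333984375, 265.595703125), 11.985203742980957)
tall 367 ((631.5896606445312, 302.6298828125), 11.125967979431152)
wide 579 ((604.8911743164062, 286.0571594238281), 14.04052448272705)
now [0.6052 0.286  0.1917] yaw 122.3 F [ 1.1 -0.  -1. ] w 0.0426 t 34.65
(0.55, 0.13, 0.187, 94) slide [ 0.52  -0.41   0.015] rot [0.002 0.015 0.988]
(0.48, -0.02, 0.187, 66) slide [ 0.321 -0.579  0.   ] rot [0.    0.    0.977]
(0.4629, -0.0394, 0.08, 37) slide [ 0.031 -0.099  0.428] rot [0.    0.    1.012]
(0.4629, -0.0394, 0.0205, 25) slide [0.    0.    0.238] rot [0.    0.    0.419]
```

View pics/w7.png

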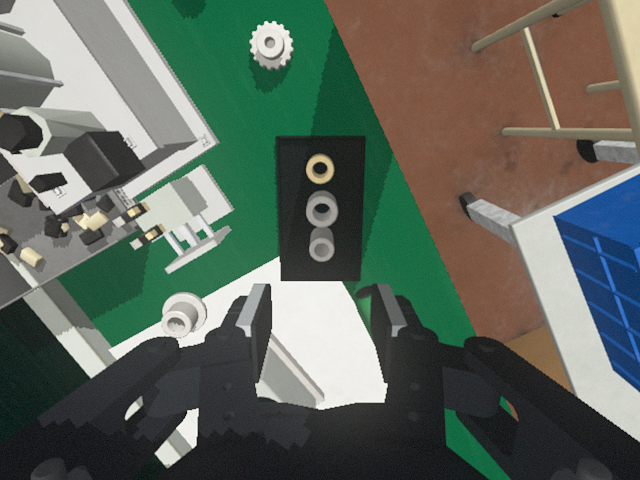

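All three bushes stand in the tray: cream (319,168), wide (322,209), tall (321,245). Now the gear, held by its hub.

>>> {"method": "drive_tool", "body": {
  "slide": [
    [0.13, -0.1, 0],
    [0.26, -0.2, 0],
    [0.39, -0.3, 0],
    [0.515, -0.41, 0],
    [0.515, -0.41, 0],
    [0.515, -0.41, 0],
    [0.515, -0.41, 0],
    [0.515, -0.41, 0]
  ],
  "rotation": [
    [0, 0, 0.25],
    [0, 0, 0.5],
    [0, 0, 0.75],
    [0, 0, 1],
    [0, 0, 1],
    [0, 0, 1],
    [0, 0, 1],
    [0, 0, 1]
  ]
}}

```text
clock: 35.65
eef_pos: [0.5496, 0.1308, 0.1871]
tool_rot: [-0.033, 0.999, -0.0, -0.0]
ft_force: [-0.2, -0.2, -0.5]
grip_width: 0.0426
grasp_force: 0.0
```

>>> {"method": "drive_tool", "body": {
  "slide": [
    [0.08, -0.15, 0],
    [0.16, -0.3, 0],
    [0.24, -0.45, 0],
    [0.321, -0.579, 0],
    [0.321, -0.579, 0],
    [0.321, -0.579, 0],
    [0.321, -0.579, 0],
    [0.321, -0.579, 0]
  ],
  "rotation": [
    [0, 0, 0.25],
    [0, 0, 0.5],
    [0, 0, 0.75],
    [0, 0, 1],
    [0, 0, 1],
    [0, 0, 1],
    [0, 0, 1],
    [0, 0, 1]
  ]
}}

```text
clock: 36.65
eef_pos: [0.4791, -0.0189, 0.1874]
tool_rot: [0.216, 0.976, 0.0, -0.0]
ft_force: [-0.3, 0.4, 0.2]
grip_width: 0.0426
grasp_force: 0.0
```

>>> {"method": "drive_tool", "body": {
  "slide": [
    [0.03, -0.1, 0],
    [0.03, -0.1, 0.1],
    [0.031, -0.099, 0.3],
    [0.031, -0.099, 0.42],
    [0.031, -0.099, 0.42],
    [0.031, -0.099, 0.42],
    [0.031, -0.099, 0.42],
    [0.031, -0.099, 0.42]
  ],
  "rotation": [
    [0, 0, 0.25],
    [0, 0, 0.5],
    [0, 0, 0.75],
    [0, 0, 1],
    [0, 0, 1],
    [0, 0, 1],
    [0, 0, 1],
    [0, 0, 1]
  ]
}}

```text
clock: 37.65
eef_pos: [0.4622, -0.0389, 0.0837]
tool_rot: [0.451, 0.893, 0.0, 0.001]
ft_force: [0.4, -0.3, 0.3]
grip_width: 0.0424
grasp_force: 0.0
```

```bash
python3 - <<'E'
from h import *
d=cam('wrist');W=cloud(d)
bushes(W,hub=(.0275,.4629,-.0394))
seq((.4632,-.0396,.0205,25))
E
```

```text
hub 949 ((462.983154296875, -39.256343841552734), 11.252575874328613)
now [ 0.4619 -0.0389  0.0835] yaw 36.38 F [-0.3 -0.3 -0.4] w 0.0429 t 37.7
(0.4632, -0.0396, 0.0205, 25) slide [-0.005  0.002  0.252] rot [0.003 0.002 0.397]
```

>>> {"method": "drive_tool", "body": {
  "slide": [
    [-0.005, 0.002, 0],
    [-0.005, 0.002, 0.1],
    [-0.005, 0.002, 0.2],
    [-0.005, 0.002, 0.252],
    [-0.005, 0.002, 0.252],
    [-0.005, 0.002, 0.252],
    [-0.005, 0.002, 0.252],
    [-0.005, 0.002, 0.252]
  ],
  "rotation": [
    [0, 0, 0.25],
    [0, 0, 0.4],
    [0, 0, 0.4],
    [0, 0, 0.4],
    [0, 0, 0.4],
    [0, 0, 0.4],
    [0, 0, 0.4],
    [0, 0, 0.4]
  ]
}}

```text
clock: 38.7
eef_pos: [0.4628, -0.0396, 0.0202]
tool_rot: [0.538, 0.843, 0.0, 0.001]
ft_force: [0.4, -1.0, 0.1]
grip_width: 0.0428
grasp_force: 0.0
```

>>> {"method": "drive_tool", "body": {
  "slide": [
    [0, 0, 0],
    [0, 0, 0],
    [0, 0, 0],
    [0, 0, 0],
    [0, 0, 0],
    [0, 0, 0],
    [0, 0, 0],
    [0, 0, 0]
  ],
  "rotation": [
    [0, 0, 0],
    [0, 0, 0],
    [0, 0, 0],
    [0, 0, 0],
    [0, 0, 0],
    [0, 0, 0],
    [0, 0, 0],
    [0, 0, 0]
  ],
  "gripper": 0.12
}}

```text
clock: 39.7
eef_pos: [0.4625, -0.0396, 0.0201]
tool_rot: [0.538, 0.843, 0.0, 0.0]
ft_force: [-1.6, -0.7, 5.7]
grip_width: 0.0185
grasp_force: 58.6
```

```bash
python3 - <<'E'
from h import *
z=bot.get_obs()['eef_pos'][2]
seq((.4629,-.0394,z+.06,25),(.5528,-.0887,z+.06,25),(.5528,-.0887,z+3.5e-3,25))
E
```

```text
now [ 0.4625 -0.0396  0.0201] yaw 24.89 F [-1.6 -0.7  5.7] w 0.0185 t 39.7
(0.4629, -0.0394, np.float64(0.0801289163095168), 25) slide [ 0.     0.002 -0.24 ] rot [ 0.001  0.001 -0.004]
(0.5528, -0.0887, np.float64(0.0801289163095168), 25) slide [-0.331  0.243  0.   ] rot [0. 0. 0.]
(0.5528, -0.0887, np.float64(0.0236289163095168), 25) slide [0.    0.    0.226] rot [0. 0. 0.]
```

>>> {"method": "drive_tool", "body": {
  "slide": [
    [0, 0, -0.1],
    [0, 0, -0.25],
    [0, 0, -0.32],
    [-0.1, 0.08, -0.32],
    [-0.2, 0.16, -0.32],
    [-0.331, 0.245, -0.32],
    [-0.331, 0.245, -0.32],
    [-0.331, 0.245, -0.32]
  ],
  "rotation": [
    [0, 0, 0],
    [0, 0, 0],
    [0, 0, 0],
    [0, 0, 0],
    [0, 0, 0],
    [0, 0, 0],
    [0, 0, 0],
    [0, 0, 0]
  ]
}}

```text
clock: 40.7
eef_pos: [0.5515, -0.0886, 0.0987]
tool_rot: [0.538, 0.843, -0.0, -0.001]
ft_force: [-0.7, -0.0, -1.5]
grip_width: 0.0184
grasp_force: 59.0
```

```bash
python3 - <<'E'
from h import *
d=cam('wrist');W=cloud(d);save('w8.png',d['image'])
seq((.5528,-.0887,.0236,25))
E
```

```text
now [ 0.5513 -0.0884  0.0989] yaw 24.91 F [ 0.4  0.4 -1.6] w 0.0186 t 40.75
(0.5528, -0.0887, 0.0236, 25) slide [-0.004  0.005  0.301] rot [-0.004 -0.003 -0.003]
```

View pics/w8.png

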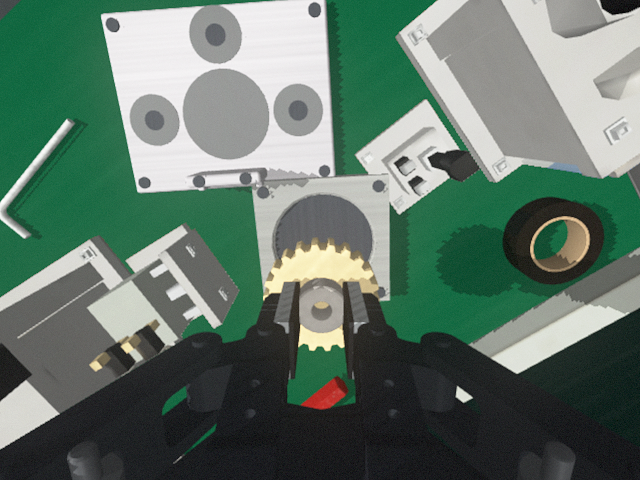

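The gear hangs level above the pallet. The recess (322,235) is visible behind it, and the empty kit tray shows its marks. Lowering.

>>> {"method": "drive_tool", "body": {
  "slide": [
    [-0.004, 0.005, 0.08],
    [-0.004, 0.005, 0.16],
    [-0.004, 0.005, 0.22],
    [-0.004, 0.005, 0.27],
    [-0.004, 0.005, 0.29],
    [-0.004, 0.005, 0.3],
    [-0.004, 0.005, 0.302],
    [-0.004, 0.005, 0.302]
  ],
  "rotation": [
    [0, 0, 0],
    [0, 0, 0],
    [0, 0, 0],
    [0, 0, 0],
    [0, 0, 0],
    [0, 0, 0],
    [0, 0, 0],
    [0, 0, 0]
  ]
}}

```text
clock: 41.75
eef_pos: [0.5546, -0.0893, 0.0245]
tool_rot: [0.538, 0.843, 0.0, 0.0]
ft_force: [0.4, 0.5, -1.3]
grip_width: 0.0187
grasp_force: 59.0
```

```bash
python3 - <<'E'
from h import *
seq((.5528,-.0887,.0231,25))
E
```

```text
now [ 0.5546 -0.0893  0.0245] yaw 24.89 F [ 0.4  0.5 -1.3] w 0.0187 t 41.75
(0.5528, -0.0887, 0.0231, 25) slide [ 0.005 -0.006  0.006] rot [ 0.002  0.001 -0.004]
```

>>> {"method": "drive_tool", "body": {
  "slide": [
    [0.005, -0.006, 0.002],
    [0.005, -0.006, 0.004],
    [0.005, -0.006, 0.006],
    [0.005, -0.006, 0.006],
    [0.005, -0.006, 0.006],
    [0.005, -0.006, 0.006],
    [0.005, -0.006, 0.006],
    [0.005, -0.006, 0.006]
  ],
  "rotation": [
    [0, 0, 0],
    [0, 0, 0],
    [0, 0, 0],
    [0, 0, 0],
    [0, 0, 0],
    [0, 0, 0],
    [0, 0, 0],
    [0, 0, 0]
  ]
}}

```text
clock: 42.75
eef_pos: [0.5522, -0.0888, 0.0231]
tool_rot: [0.538, 0.843, -0.0, 0.0]
ft_force: [-2.3, 0.2, 6.3]
grip_width: 0.0183
grasp_force: 59.8
```

>>> {"method": "drive_tool", "body": {
  "slide": [
    [0, 0, 0],
    [0, 0, 0],
    [0, 0, 0],
    [0, 0, 0],
    [0, 0, -0.05],
    [0, 0, -0.25],
    [0, 0, -0.5],
    [0, 0, -0.65]
  ],
  "rotation": [
    [0, 0, 0],
    [0, 0, 0],
    [0, 0, 0],
    [0, 0, 0],
    [0, 0, 0],
    [0, 0, 0],
    [0, 0, 0],
    [0, 0, 0]
  ],
  "gripper": 0.45
}}

```text
clock: 43.75
eef_pos: [0.5537, -0.089, 0.1896]
tool_rot: [0.538, 0.843, 0.001, 0.003]
ft_force: [0.8, 0.2, -1.1]
grip_width: 0.0386
grasp_force: 0.0
```

```bash
python3 - <<'E'
from h import *
d=cam('wrist');W=cloud(d);save('w9.png',d['image'])
bushes(W,hub=(.0305,.5528,-.0887))
q=W[abs(W[...,2]-.0205)<.004];q=q[np.hypot(q[:,0]-.5528,q[:,1]+.0887)<.035]
A=np.c_[q[:,:2],np.ones(len(q))];c=np.linalg.lstsq(A,q[:,2],rcond=None)[0];print('rim',len(q),q[:,2].mean(),'tilt',c[:2],cv2.minEnclosingCircle((q[:,:2]*1000).astype(np.float32)))
seq((.52,.05,.187,45),(.59,.22,.187,73),(.6049,.2855,.1,98),(.6049,.2855,.1,122.3))
E
```

```text
hub 449 ((552.2227172851562, -88.63226318359375), 11.113472938537598)
rim 1931 0.02025164699982458 tilt [ 0.00192552 -0.003686  ] ((552.3660888671875, -88.4468994140625), 25.997777938842773)
now [ 0.556  -0.0893  0.1945] yaw 24.89 F [ 1.6 -0.8  4. ] w 0.0385 t 43.8
(0.52, 0.05, 0.187, 45) slide [0.566 0.104 0.027] rot [ 0.019  0.018 -0.702]
(0.59, 0.22, 0.187, 73) slide [0.283 0.679 0.   ] rot [ 0.     0.    -0.977]
(0.6049, 0.2855, 0.1, 98) slide [0.02  0.268 0.348] rot [ 0.     0.    -0.873]
(0.6049, 0.2855, 0.1, 122.3) slide [0. 0. 0.] rot [ 0.     0.    -0.848]
```

The gear lies flat in the recess, 0.5 mm off centre. Now returning the bushes, wide first.

>>> {"method": "drive_tool", "body": {
  "slide": [
    [0.14, 0.025, 0],
    [0.28, 0.05, 0],
    [0.42, 0.075, 0],
    [0.566, 0.104, 0],
    [0.566, 0.104, 0],
    [0.566, 0.104, 0],
    [0.566, 0.104, 0],
    [0.566, 0.104, 0]
  ],
  "rotation": [
    [0, 0, -0.2],
    [0, 0, -0.4],
    [0, 0, -0.6],
    [0, 0, -0.702],
    [0, 0, -0.702],
    [0, 0, -0.702],
    [0, 0, -0.702],
    [0, 0, -0.702]
  ],
  "gripper": 0.53
}}

```text
clock: 44.8
eef_pos: [0.5166, 0.0497, 0.1851]
tool_rot: [0.383, 0.924, -0.0, 0.0]
ft_force: [-0.4, 0.2, 0.9]
grip_width: 0.0451
grasp_force: 0.0
```

>>> {"method": "drive_tool", "body": {
  "slide": [
    [0.07, 0.17, 0],
    [0.14, 0.34, 0],
    [0.21, 0.5, 0],
    [0.283, 0.679, 0],
    [0.283, 0.679, 0],
    [0.283, 0.679, 0],
    [0.283, 0.679, 0],
    [0.283, 0.679, 0]
  ],
  "rotation": [
    [0, 0, -0.25],
    [0, 0, -0.5],
    [0, 0, -0.75],
    [0, 0, -0.977],
    [0, 0, -0.977],
    [0, 0, -0.977],
    [0, 0, -0.977],
    [0, 0, -0.977]
  ]
}}

```text
clock: 45.8
eef_pos: [0.5863, 0.2195, 0.1855]
tool_rot: [0.149, 0.989, 0.0, 0.0]
ft_force: [0.6, -0.1, 0.4]
grip_width: 0.0451
grasp_force: 0.0
```

>>> {"method": "drive_tool", "body": {
  "slide": [
    [0.01, 0.15, 0],
    [0.02, 0.268, 0],
    [0.02, 0.268, 0.1],
    [0.02, 0.268, 0.25],
    [0.02, 0.268, 0.348],
    [0.02, 0.268, 0.348],
    [0.02, 0.268, 0.348],
    [0.02, 0.268, 0.348]
  ],
  "rotation": [
    [0, 0, -0.25],
    [0, 0, -0.5],
    [0, 0, -0.75],
    [0, 0, -0.873],
    [0, 0, -0.873],
    [0, 0, -0.873],
    [0, 0, -0.873],
    [0, 0, -0.873]
  ]
}}

```text
clock: 46.8
eef_pos: [0.6024, 0.2865, 0.1002]
tool_rot: [-0.07, 0.998, 0.001, 0.002]
ft_force: [0.6, 0.5, 0.5]
grip_width: 0.0449
grasp_force: 0.0
```

>>> {"method": "drive_tool", "body": {
  "slide": [
    [0, 0, 0],
    [0, 0, 0],
    [0, 0, 0],
    [0, 0, 0],
    [0, 0, 0],
    [0, 0, 0],
    [0, 0, 0],
    [0, 0, 0]
  ],
  "rotation": [
    [0, 0, -0.25],
    [0, 0, -0.5],
    [0, 0, -0.75],
    [0, 0, -0.848],
    [0, 0, -0.848],
    [0, 0, -0.848],
    [0, 0, -0.848],
    [0, 0, -0.848]
  ]
}}

```text
clock: 47.8
eef_pos: [0.6012, 0.2862, 0.0981]
tool_rot: [-0.278, 0.961, 0.0, 0.0]
ft_force: [-0.3, 0.0, 0.4]
grip_width: 0.0451
grasp_force: 0.0
```

```bash
python3 - <<'E'
from h import *
d=cam('wrist');W=cloud(d)
bushes(W,low=(.0265,.575,.267),tall=(.0425,.631,.302),wide=(.0325,.6037,.2851))
seq((.6045,.2855,.0135,122.3))
E
```

```text
low 895 ((575.7424926757812, 265.7276611328125), 12.109345436096191)
tall 741 ((631.4085693359375, 302.6267395019531), 11.393730163574219)
wide 1160 ((604.8251342773438, 286.289306640625), 14.316539764404297)
now [0.6012 0.2862 0.098 ] yaw 122.29 F [ 0.8 -0.2 -0.3] w 0.0453 t 47.85
(0.6045, 0.2855, 0.0135, 122.3) slide [-0.01  -0.009  0.338] rot [ 0. -0. -0.]
```

>>> {"method": "drive_tool", "body": {
  "slide": [
    [-0.01, -0.009, 0.1],
    [-0.01, -0.009, 0.2],
    [-0.01, -0.009, 0.3],
    [-0.01, -0.009, 0.334],
    [-0.01, -0.009, 0.334],
    [-0.01, -0.009, 0.334],
    [-0.01, -0.009, 0.334],
    [-0.01, -0.009, 0.334]
  ],
  "rotation": [
    [0, 0, 0],
    [0, 0, 0],
    [0, 0, 0],
    [0, 0, 0],
    [0, 0, 0],
    [0, 0, 0],
    [0, 0, 0],
    [0, 0, 0]
  ]
}}

```text
clock: 48.85
eef_pos: [0.605, 0.2858, 0.0154]
tool_rot: [-0.278, 0.961, 0.0, 0.001]
ft_force: [-1.2, -0.9, -0.3]
grip_width: 0.0453
grasp_force: 0.0
```

>>> {"method": "drive_tool", "body": {
  "slide": [
    [0, 0, 0],
    [0, 0, 0],
    [0, 0, 0],
    [0, 0, 0],
    [0, 0, 0],
    [0, 0, 0],
    [0, 0, 0],
    [0, 0, 0]
  ],
  "rotation": [
    [0, 0, 0],
    [0, 0, 0],
    [0, 0, 0],
    [0, 0, 0],
    [0, 0, 0],
    [0, 0, 0],
    [0, 0, 0],
    [0, 0, 0]
  ],
  "gripper": 0.2
}}

```text
clock: 49.85
eef_pos: [0.605, 0.2858, 0.0153]
tool_rot: [-0.278, 0.961, 0.0, 0.001]
ft_force: [-0.8, 0.2, 5.2]
grip_width: 0.0255
grasp_force: 59.5
```

```bash
python3 - <<'E'
from h import *
z=bot.get_obs()['eef_pos'][2]
seq((.54,.15,z+.175,122.3),(.4235,-.0608,z+.175,118.6),(.4235,-.0608,z+.003,118.6))
E
```

```text
now [0.605  0.2858 0.0153] yaw 122.3 F [-0.8  0.2  5.2] w 0.0255 t 49.85
(0.54, 0.15, np.float64(0.19026805920807785), 122.3) slide [ 0.509 -0.321 -0.701] rot [-0.     0.003 -0.   ]
(0.4235, -0.0608, np.float64(0.19026805920807785), 118.6) slide [ 0.844 -0.464  0.   ] rot [0.    0.    0.129]
(0.4235, -0.0608, np.float64(0.01826805920807786), 118.6) slide [0.    0.    0.688] rot [0. 0. 0.]
```

>>> {"method": "drive_tool", "body": {
  "slide": [
    [0, 0, -0.2],
    [0, 0, -0.45],
    [0, 0, -0.7],
    [0.12, -0.08, -0.7],
    [0.25, -0.16, -0.7],
    [0.38, -0.24, -0.7],
    [0.509, -0.321, -0.7],
    [0.509, -0.321, -0.7]
  ],
  "rotation": [
    [0, 0, 0],
    [0, 0, 0],
    [0, 0, 0],
    [0, 0, 0],
    [0, 0, 0],
    [0, 0, 0],
    [0, 0, 0],
    [0, 0, 0]
  ]
}}

```text
clock: 50.85
eef_pos: [0.538, 0.1474, 0.1889]
tool_rot: [-0.277, 0.961, -0.0, -0.002]
ft_force: [0.0, 0.4, -0.2]
grip_width: 0.0258
grasp_force: 59.2
```

>>> {"method": "drive_tool", "body": {
  "slide": [
    [0.2, -0.11, 0],
    [0.4, -0.22, 0],
    [0.6, -0.33, 0],
    [0.75, -0.41, 0],
    [0.844, -0.464, 0],
    [0.844, -0.464, 0.1],
    [0.844, -0.464, 0.3],
    [0.844, -0.464, 0.45]
  ],
  "rotation": [
    [0, 0, 0.06],
    [0, 0, 0.129],
    [0, 0, 0.129],
    [0, 0, 0.129],
    [0, 0, 0.129],
    [0, 0, 0.129],
    [0, 0, 0.129],
    [0, 0, 0.129]
  ]
}}

```text
clock: 51.85
eef_pos: [0.4233, -0.0606, 0.0753]
tool_rot: [-0.247, 0.969, 0.0, -0.0]
ft_force: [-0.2, -0.0, -0.8]
grip_width: 0.0254
grasp_force: 59.2
```

>>> {"method": "drive_tool", "body": {
  "slide": [
    [0, 0, 0.05],
    [0, 0, 0.1],
    [0, 0, 0.12],
    [0, 0, 0.12],
    [0, 0, 0.12],
    [0, 0, 0.12],
    [0, 0, 0.12],
    [0, 0, 0.12]
  ],
  "rotation": [
    [0, 0, 0],
    [0, 0, 0],
    [0, 0, 0],
    [0, 0, 0],
    [0, 0, 0],
    [0, 0, 0],
    [0, 0, 0],
    [0, 0, 0]
  ]
}}

```text
clock: 52.85
eef_pos: [0.4235, -0.0611, 0.0472]
tool_rot: [-0.247, 0.969, -0.0, 0.0]
ft_force: [-0.1, -0.3, 0.0]
grip_width: 0.0253
grasp_force: 59.2
```

```bash
python3 - <<'E'
from h import *
seq((.4235,-.0608,.0183,118.6))
E
```

```text
now [ 0.4235 -0.0611  0.0472] yaw 118.6 F [-0.1 -0.3  0. ] w 0.0253 t 52.85
(0.4235, -0.0608, 0.0183, 118.6) slide [-0.001  0.001  0.116] rot [-0.  0. -0.]
```

>>> {"method": "drive_tool", "body": {
  "slide": [
    [0, 0, 0.05],
    [0, 0, 0.085],
    [0, 0, 0.105],
    [0, 0, 0.113],
    [0, 0, 0.117],
    [0, 0, 0.117],
    [0, 0, 0.117],
    [0, 0, 0.117]
  ],
  "rotation": [
    [0, 0, 0],
    [0, 0, 0],
    [0, 0, 0],
    [0, 0, 0],
    [0, 0, 0],
    [0, 0, 0],
    [0, 0, 0],
    [0, 0, 0]
  ]
}}

```text
clock: 53.85
eef_pos: [0.4231, -0.061, 0.0182]
tool_rot: [-0.247, 0.969, 0.0, -0.0]
ft_force: [-2.2, 0.3, 6.8]
grip_width: 0.0254
grasp_force: 59.8
```

```bash
python3 - <<'E'
from h import *
seq((.4235,-.0608,.0183,118.6))
E
```

```text
now [ 0.4231 -0.061   0.0182] yaw 118.6 F [-2.2  0.3  6.8] w 0.0254 t 53.85
(0.4235, -0.0608, 0.0183, 118.6) slide [-0.002 -0.    -0.   ] rot [ 0.    -0.001  0.   ]
```

>>> {"method": "drive_tool", "body": {
  "slide": [
    [0, 0, 0],
    [0, 0, 0],
    [0, 0, 0],
    [0, 0, -0.05],
    [0, 0, -0.25],
    [0, 0, -0.5],
    [0, 0, -0.69],
    [0, 0, -0.69]
  ],
  "rotation": [
    [0, 0, 0],
    [0, 0, 0],
    [0, 0, 0],
    [0, 0, 0],
    [0, 0, 0],
    [0, 0, 0],
    [0, 0, 0],
    [0, 0, 0]
  ],
  "gripper": 0.52
}}

```text
clock: 54.85
eef_pos: [0.4265, -0.0615, 0.1953]
tool_rot: [-0.247, 0.969, -0.002, 0.005]
ft_force: [0.1, 0.0, 0.0]
grip_width: 0.0446
grasp_force: 0.0
```

>>> {"method": "drive_tool", "body": {
  "slide": [
    [-0.18, 0.11, 0],
    [-0.36, 0.22, 0],
    [-0.54, 0.33, 0],
    [-0.722, 0.431, 0],
    [-0.722, 0.431, 0],
    [-0.722, 0.431, 0],
    [-0.722, 0.431, 0],
    [-0.722, 0.431, 0]
  ],
  "rotation": [
    [0, 0, 0],
    [0, 0, 0],
    [0, 0, 0],
    [0, 0, 0],
    [0, 0, 0],
    [0, 0, 0],
    [0, 0, 0],
    [0, 0, 0]
  ]
}}

```text
clock: 55.85
eef_pos: [0.5299, 0.1189, 0.1906]
tool_rot: [-0.246, 0.969, -0.0, 0.0]
ft_force: [0.4, -0.9, 1.0]
grip_width: 0.0446
grasp_force: 0.0
```

>>> {"method": "drive_tool", "body": {
  "slide": [
    [-0.18, 0.11, 0],
    [-0.36, 0.22, 0],
    [-0.54, 0.33, 0],
    [-0.705, 0.447, 0],
    [-0.705, 0.447, 0.15],
    [-0.705, 0.447, 0.3],
    [-0.705, 0.447, 0.42],
    [-0.705, 0.447, 0.42]
  ],
  "rotation": [
    [0, 0, -0.06],
    [0, 0, -0.129],
    [0, 0, -0.129],
    [0, 0, -0.129],
    [0, 0, -0.129],
    [0, 0, -0.129],
    [0, 0, -0.129],
    [0, 0, -0.129]
  ]
}}

```text
clock: 56.85
eef_pos: [0.6294, 0.3006, 0.082]
tool_rot: [-0.278, 0.961, -0.001, -0.004]
ft_force: [-1.0, -0.4, 0.7]
grip_width: 0.0443
grasp_force: 0.0
```

>>> {"method": "drive_tool", "body": {
  "slide": [
    [0, 0, 0],
    [0, 0, 0],
    [0, 0, 0],
    [0, 0, 0],
    [0, 0, 0],
    [0, 0, 0],
    [0, 0, 0],
    [0, 0, 0]
  ],
  "rotation": [
    [0, 0, 0],
    [0, 0, 0],
    [0, 0, 0],
    [0, 0, 0],
    [0, 0, 0],
    [0, 0, 0],
    [0, 0, 0],
    [0, 0, 0]
  ]
}}

```text
clock: 57.85
eef_pos: [0.6315, 0.3025, 0.0852]
tool_rot: [-0.278, 0.961, -0.0, -0.0]
ft_force: [0.1, -1.0, 0.7]
grip_width: 0.0443
grasp_force: 0.0
```

```bash
python3 - <<'E'
from h import *
d=cam('wrist');W=cloud(d)
bushes(W,low=(.0265,.575,.267),tall=(.0425,.631,.302))
seq((.631,.3024,.015,122.3))
E
```

```text
low 1117 ((575.6949462890625, 265.7880554199219), 12.064516067504883)
tall 907 ((631.613037109375, 302.89141845703125), 11.232620239257812)
now [0.6315 0.3025 0.0852] yaw 122.3 F [-0.1  0.5  0.3] w 0.0443 t 57.9
(0.631, 0.3024, 0.015, 122.3) slide [0.002 0.001 0.281] rot [ 0. -0. -0.]
```

>>> {"method": "drive_tool", "body": {
  "slide": [
    [0, 0, 0.1],
    [0, 0, 0.2],
    [0, 0, 0.26],
    [0, 0, 0.281],
    [0, 0, 0.281],
    [0, 0, 0.281],
    [0, 0, 0.281],
    [0, 0, 0.281]
  ],
  "rotation": [
    [0, 0, 0],
    [0, 0, 0],
    [0, 0, 0],
    [0, 0, 0],
    [0, 0, 0],
    [0, 0, 0],
    [0, 0, 0],
    [0, 0, 0]
  ]
}}

```text
clock: 58.9
eef_pos: [0.6319, 0.3026, 0.0157]
tool_rot: [-0.278, 0.961, 0.0, 0.001]
ft_force: [-0.5, -0.1, 0.1]
grip_width: 0.0442
grasp_force: 0.0
```

>>> {"method": "drive_tool", "body": {
  "slide": [
    [0, 0, 0],
    [0, 0, 0],
    [0, 0, 0],
    [0, 0, 0],
    [0, 0, 0],
    [0, 0, 0],
    [0, 0, 0],
    [0, 0, 0]
  ],
  "rotation": [
    [0, 0, 0],
    [0, 0, 0],
    [0, 0, 0],
    [0, 0, 0],
    [0, 0, 0],
    [0, 0, 0],
    [0, 0, 0],
    [0, 0, 0]
  ],
  "gripper": 0.15
}}

```text
clock: 59.9
eef_pos: [0.6319, 0.3026, 0.0155]
tool_rot: [-0.278, 0.961, 0.0, 0.0]
ft_force: [0.2, -0.2, 5.0]
grip_width: 0.0201
grasp_force: 59.0
```

>>> {"method": "drive_tool", "body": {
  "slide": [
    [0, 0, -0.2],
    [0, 0, -0.45],
    [0, 0, -0.7],
    [0.13, -0.09, -0.7],
    [0.26, -0.18, -0.7],
    [0.39, -0.27, -0.7],
    [0.509, -0.35, -0.7],
    [0.509, -0.35, -0.7]
  ],
  "rotation": [
    [0, 0, 0],
    [0, 0, 0],
    [0, 0, 0],
    [0, 0, 0],
    [0, 0, 0],
    [0, 0, 0],
    [0, 0, 0],
    [0, 0, 0]
  ]
}}

```text
clock: 60.9
eef_pos: [0.5691, 0.1582, 0.1893]
tool_rot: [-0.277, 0.961, -0.0, -0.002]
ft_force: [0.5, 0.5, -0.7]
grip_width: 0.0197
grasp_force: 58.8
```

>>> {"method": "drive_tool", "body": {
  "slide": [
    [0.15, -0.11, 0],
    [0.3, -0.22, 0],
    [0.45, -0.34, 0],
    [0.608, -0.457, 0],
    [0.608, -0.457, 0],
    [0.608, -0.457, 0.15],
    [0.608, -0.457, 0.3],
    [0.608, -0.457, 0.45]
  ],
  "rotation": [
    [0, 0, 0.06],
    [0, 0, 0.129],
    [0, 0, 0.129],
    [0, 0, 0.129],
    [0, 0, 0.129],
    [0, 0, 0.129],
    [0, 0, 0.129],
    [0, 0, 0.129]
  ]
}}

```text
clock: 61.9
eef_pos: [0.5042, -0.0158, 0.0761]
tool_rot: [-0.248, 0.969, 0.0, 0.0]
ft_force: [-0.0, 0.2, 0.1]
grip_width: 0.0201
grasp_force: 58.8
```

>>> {"method": "drive_tool", "body": {
  "slide": [
    [0, 0, 0.03],
    [0, 0, 0.08],
    [0, 0, 0.08],
    [0, 0, 0.08],
    [0, 0, 0.08],
    [0, 0, 0.08],
    [0, 0, 0.08],
    [0, 0, 0.08]
  ],
  "rotation": [
    [0, 0, 0],
    [0, 0, 0],
    [0, 0, 0],
    [0, 0, 0],
    [0, 0, 0],
    [0, 0, 0],
    [0, 0, 0],
    [0, 0, 0]
  ]
}}

```text
clock: 62.9
eef_pos: [0.5033, -0.0173, 0.0576]
tool_rot: [-0.247, 0.969, -0.0, 0.0]
ft_force: [0.4, 0.1, 0.3]
grip_width: 0.0202
grasp_force: 58.8
```

```bash
python3 - <<'E'
from h import *
seq((.5025,-.018,.018,118.6))
E
```

```text
now [ 0.5033 -0.0173  0.0576] yaw 118.6 F [0.4 0.1 0.3] w 0.0202 t 62.9
(0.5025, -0.018, 0.018, 118.6) slide [ 0.004 -0.001  0.159] rot [-0.  0. -0.]
```

>>> {"method": "drive_tool", "body": {
  "slide": [
    [0.004, -0.001, 0.06],
    [0.004, -0.001, 0.11],
    [0.004, -0.001, 0.14],
    [0.004, -0.001, 0.152],
    [0.004, -0.001, 0.157],
    [0.004, -0.001, 0.157],
    [0.004, -0.001, 0.157],
    [0.004, -0.001, 0.157]
  ],
  "rotation": [
    [0, 0, 0],
    [0, 0, 0],
    [0, 0, 0],
    [0, 0, 0],
    [0, 0, 0],
    [0, 0, 0],
    [0, 0, 0],
    [0, 0, 0]
  ]
}}

```text
clock: 63.9
eef_pos: [0.5028, -0.018, 0.0185]
tool_rot: [-0.247, 0.969, -0.0, 0.0]
ft_force: [0.7, 0.5, -0.6]
grip_width: 0.0203
grasp_force: 58.8
```

```bash
python3 - <<'E'
from h import *
seq((.5025,-.018,.0185,118.6))
seq((.5025,-.018,.19,118.6),(.53,.11,.19,91.3),(.56,.22,.19,63.9),(.5757,.2658,.08,36.5))
E
```

```text
now [ 0.5028 -0.018   0.0185] yaw 118.6 F [ 0.7  0.5 -0.6] w 0.0203 t 63.9
(0.5025, -0.018, 0.0185, 118.6) slide [ 0.001  0.001 -0.   ] rot [-0.001  0.001 -0.   ]
now [ 0.5028 -0.018   0.0185] yaw 118.6 F [ 0.7  0.5 -0.6] w 0.0203 t 63.9
(0.5025, -0.018, 0.19, 118.6) slide [ 0.001  0.    -0.686] rot [-0.001  0.001 -0.   ]
(0.53, 0.11, 0.19, 91.3) slide [-0.342  0.397  0.   ] rot [0.    0.    0.953]
(0.56, 0.22, 0.19, 63.9) slide [-0.13   0.437  0.   ] rot [0.    0.    0.956]
(0.5757, 0.2658, 0.08, 36.5) slide [0.024 0.192 0.44 ] rot [0.    0.    0.956]
```

Essentially at the floor; releasing here and going for the low bush.

>>> {"method": "drive_tool", "body": {
  "slide": [
    [0, 0, 0.002],
    [0, 0, 0.002],
    [0, 0, 0.002],
    [0, 0, -0.05],
    [0, 0, -0.25],
    [0, 0, -0.5],
    [0, 0, -0.686],
    [0, 0, -0.686]
  ],
  "rotation": [
    [0, 0, 0],
    [0, 0, 0],
    [0, 0, 0],
    [0, 0, 0],
    [0, 0, 0],
    [0, 0, 0],
    [0, 0, 0],
    [0, 0, 0]
  ],
  "gripper": 0.5
}}

```text
clock: 64.9
eef_pos: [0.5057, -0.0181, 0.1954]
tool_rot: [-0.247, 0.969, -0.002, 0.005]
ft_force: [-0.3, 0.9, -0.7]
grip_width: 0.0428
grasp_force: 0.0
```

>>> {"method": "drive_tool", "body": {
  "slide": [
    [-0.08, 0.1, 0],
    [-0.17, 0.2, 0],
    [-0.26, 0.3, 0],
    [-0.342, 0.397, 0],
    [-0.342, 0.397, 0],
    [-0.342, 0.397, 0],
    [-0.342, 0.397, 0],
    [-0.342, 0.397, 0]
  ],
  "rotation": [
    [0, 0, 0.25],
    [0, 0, 0.5],
    [0, 0, 0.75],
    [0, 0, 0.953],
    [0, 0, 0.953],
    [0, 0, 0.953],
    [0, 0, 0.953],
    [0, 0, 0.953]
  ]
}}

```text
clock: 65.9
eef_pos: [0.53, 0.1092, 0.1899]
tool_rot: [-0.011, 1.0, -0.0, -0.0]
ft_force: [-0.5, 0.4, 0.3]
grip_width: 0.0425
grasp_force: 0.0
```

>>> {"method": "drive_tool", "body": {
  "slide": [
    [-0.03, 0.11, 0],
    [-0.06, 0.22, 0],
    [-0.1, 0.33, 0],
    [-0.13, 0.437, 0],
    [-0.13, 0.437, 0],
    [-0.13, 0.437, 0],
    [-0.13, 0.437, 0],
    [-0.13, 0.437, 0]
  ],
  "rotation": [
    [0, 0, 0.25],
    [0, 0, 0.5],
    [0, 0, 0.75],
    [0, 0, 0.956],
    [0, 0, 0.956],
    [0, 0, 0.956],
    [0, 0, 0.956],
    [0, 0, 0.956]
  ]
}}

```text
clock: 66.9
eef_pos: [0.5601, 0.2192, 0.19]
tool_rot: [0.226, 0.974, -0.0, 0.0]
ft_force: [-0.0, 0.3, 0.5]
grip_width: 0.0426
grasp_force: 0.0
```

>>> {"method": "drive_tool", "body": {
  "slide": [
    [0.01, 0.1, 0],
    [0.024, 0.192, 0],
    [0.024, 0.192, 0.15],
    [0.024, 0.192, 0.3],
    [0.024, 0.192, 0.42],
    [0.024, 0.192, 0.42],
    [0.024, 0.192, 0.42],
    [0.024, 0.192, 0.42]
  ],
  "rotation": [
    [0, 0, 0.25],
    [0, 0, 0.5],
    [0, 0, 0.75],
    [0, 0, 0.956],
    [0, 0, 0.956],
    [0, 0, 0.956],
    [0, 0, 0.956],
    [0, 0, 0.956]
  ]
}}

```text
clock: 67.9
eef_pos: [0.5772, 0.2663, 0.087]
tool_rot: [0.45, 0.893, 0.001, 0.001]
ft_force: [-0.7, -0.4, 0.6]
grip_width: 0.0426
grasp_force: 0.0
```

```bash
python3 - <<'E'
from h import *
d=cam('wrist');W=cloud(d)
bushes(W,low=(.0265,.575,.267))
seq((.5752,.2665,.0125,36.4))
E
```

```text
low 910 ((575.4028930664062, 266.32489013671875), 12.170389175415039)
now [0.577  0.2663 0.0868] yaw 36.52 F [ 0.5 -1.   0.4] w 0.0425 t 67.95
(0.5752, 0.2665, 0.0125, 36.4) slide [ 0.005 -0.006  0.297] rot [0.007 0.001 0.004]
```

>>> {"method": "drive_tool", "body": {
  "slide": [
    [0.003, -0.004, 0.1],
    [0.003, -0.004, 0.2],
    [0.003, -0.004, 0.27],
    [0.003, -0.004, 0.29],
    [0.003, -0.004, 0.293],
    [0.003, -0.004, 0.293],
    [0.003, -0.004, 0.293],
    [0.003, -0.004, 0.293]
  ],
  "rotation": [
    [0, 0, 0],
    [0, 0, 0],
    [0, 0, 0],
    [0, 0, 0],
    [0, 0, 0],
    [0, 0, 0],
    [0, 0, 0],
    [0, 0, 0]
  ]
}}

```text
clock: 68.95
eef_pos: [0.5749, 0.266, 0.0121]
tool_rot: [0.45, 0.893, 0.0, 0.0]
ft_force: [1.0, 1.1, -0.3]
grip_width: 0.0428
grasp_force: 0.0
```

>>> {"method": "drive_tool", "body": {
  "slide": [
    [0, 0, 0],
    [0, 0, 0],
    [0, 0, 0],
    [0, 0, 0],
    [0, 0, 0],
    [0, 0, 0],
    [0, 0, 0],
    [0, 0, 0]
  ],
  "rotation": [
    [0, 0, 0],
    [0, 0, 0],
    [0, 0, 0],
    [0, 0, 0],
    [0, 0, 0],
    [0, 0, 0],
    [0, 0, 0],
    [0, 0, 0]
  ],
  "gripper": 0.15
}}

```text
clock: 69.95
eef_pos: [0.5749, 0.266, 0.012]
tool_rot: [0.45, 0.893, 0.0, 0.0]
ft_force: [-0.2, -0.3, 5.7]
grip_width: 0.0213
grasp_force: 59.3
```

```bash
python3 - <<'E'
from h import *
seq((.51,.13,.19,36.4),(.442,-.0005,.19,36.4))
E
```

```text
now [0.5749 0.266  0.012 ] yaw 36.53 F [-0.2 -0.3  5.7] w 0.0213 t 69.95
(0.51, 0.13, 0.19, 36.4) slide [-0.283 -0.532 -0.712] rot [0.002 0.    0.004]
(0.442, -0.0005, 0.19, 36.4) slide [-0.259 -0.529  0.   ] rot [0. 0. 0.]
```

>>> {"method": "drive_tool", "body": {
  "slide": [
    [0, 0, -0.2],
    [0, 0, -0.45],
    [0, 0, -0.7],
    [-0.07, -0.13, -0.7],
    [-0.14, -0.26, -0.7],
    [-0.21, -0.4, -0.7],
    [-0.283, -0.532, -0.7],
    [-0.283, -0.532, -0.7]
  ],
  "rotation": [
    [0, 0, 0],
    [0, 0, 0],
    [0, 0, 0],
    [0, 0, 0],
    [0, 0, 0],
    [0, 0, 0],
    [0, 0, 0],
    [0, 0, 0]
  ]
}}

```text
clock: 70.95
eef_pos: [0.5081, 0.1276, 0.186]
tool_rot: [0.451, 0.892, -0.001, -0.001]
ft_force: [1.0, -0.5, 0.2]
grip_width: 0.0211
grasp_force: 59.0
```

>>> {"method": "drive_tool", "body": {
  "slide": [
    [-0.07, -0.13, 0],
    [-0.14, -0.26, 0],
    [-0.2, -0.4, 0],
    [-0.259, -0.529, 0],
    [-0.259, -0.529, 0.1],
    [-0.259, -0.529, 0.25],
    [-0.259, -0.529, 0.4],
    [-0.259, -0.529, 0.5]
  ],
  "rotation": [
    [0, 0, 0],
    [0, 0, 0],
    [0, 0, 0],
    [0, 0, 0],
    [0, 0, 0],
    [0, 0, 0],
    [0, 0, 0],
    [0, 0, 0]
  ]
}}

```text
clock: 71.95
eef_pos: [0.4414, -0.0004, 0.0595]
tool_rot: [0.45, 0.893, -0.0, -0.001]
ft_force: [0.3, -0.5, 0.2]
grip_width: 0.0214
grasp_force: 59.0
```

>>> {"method": "drive_tool", "body": {
  "slide": [
    [0, 0, 0],
    [0, 0, 0],
    [0, 0, 0.03],
    [0, 0, 0.03],
    [0, 0, 0.03],
    [0, 0, 0.03],
    [0, 0, 0.03],
    [0, 0, 0.03]
  ],
  "rotation": [
    [0, 0, 0],
    [0, 0, 0],
    [0, 0, 0],
    [0, 0, 0],
    [0, 0, 0],
    [0, 0, 0],
    [0, 0, 0],
    [0, 0, 0]
  ]
}}

```text
clock: 72.95
eef_pos: [0.4421, -0.001, 0.0541]
tool_rot: [0.45, 0.893, 0.0, 0.0]
ft_force: [-0.1, -0.8, -0.0]
grip_width: 0.0213
grasp_force: 59.0
```

```bash
python3 - <<'E'
from h import *
seq((.442,-.0005,.015,36.4))
E
```

```text
now [ 0.4421 -0.001   0.0541] yaw 36.52 F [-0.1 -0.8 -0. ] w 0.0213 t 72.95
(0.442, -0.0005, 0.015, 36.4) slide [0.002 0.001 0.157] rot [0.    0.    0.004]
```

>>> {"method": "drive_tool", "body": {
  "slide": [
    [0, 0, 0.06],
    [0, 0, 0.11],
    [0, 0, 0.14],
    [0, 0, 0.152],
    [0, 0, 0.157],
    [0, 0, 0.157],
    [0, 0, 0.157],
    [0, 0, 0.157]
  ],
  "rotation": [
    [0, 0, 0],
    [0, 0, 0],
    [0, 0, 0],
    [0, 0, 0],
    [0, 0, 0],
    [0, 0, 0],
    [0, 0, 0],
    [0, 0, 0]
  ]
}}

```text
clock: 73.95
eef_pos: [0.4425, -0.0009, 0.015]
tool_rot: [0.45, 0.893, 0.0, 0.0]
ft_force: [-0.2, -0.2, 1.7]
grip_width: 0.0214
grasp_force: 59.1
```

```bash
python3 - <<'E'
from h import *
seq((.442,-.0005,.015,36.4))
E
```

```text
now [ 0.4425 -0.0009  0.015 ] yaw 36.53 F [-0.2 -0.2  1.7] w 0.0214 t 73.95
(0.442, -0.0005, 0.015, 36.4) slide [ 0.003 -0.     0.   ] rot [0.001 0.001 0.004]
```

Touching the tray; release, rise and look.

>>> {"method": "drive_tool", "body": {
  "slide": [
    [0, 0, 0],
    [0, 0, 0],
    [0, 0, 0],
    [0, 0, -0.05],
    [0, 0, -0.25],
    [0, 0, -0.5],
    [0, 0, -0.75],
    [0, 0, -0.9]
  ],
  "rotation": [
    [0, 0, 0],
    [0, 0, 0],
    [0, 0, 0],
    [0, 0, 0],
    [0, 0, 0],
    [0, 0, 0],
    [0, 0, 0],
    [0, 0, 0]
  ],
  "gripper": 0.55
}}

```text
clock: 74.95
eef_pos: [0.4431, -0.0009, 0.2443]
tool_rot: [0.45, 0.893, 0.001, 0.003]
ft_force: [0.4, 0.1, -0.5]
grip_width: 0.0469
grasp_force: 0.0
```

>>> {"method": "drive_tool", "body": {
  "slide": [
    [0, 0, 0],
    [0, 0, 0],
    [0, 0, 0],
    [0, 0, 0],
    [0, 0, 0],
    [0, 0, 0],
    [0, 0, 0],
    [0, 0, 0]
  ],
  "rotation": [
    [0, 0, 0],
    [0, 0, 0],
    [0, 0, 0],
    [0, 0, 0],
    [0, 0, 0],
    [0, 0, 0],
    [0, 0, 0],
    [0, 0, 0]
  ]
}}

```text
clock: 75.95
eef_pos: [0.4421, -0.0009, 0.2398]
tool_rot: [0.45, 0.893, 0.0, 0.0]
ft_force: [0.9, 0.1, 0.6]
grip_width: 0.0471
grasp_force: 0.0
```

```bash
python3 - <<'E'
from h import *
d=cam('wrist');W=cloud(d);save('w10.png',d['image'])
bushes(W,low=(.0295,.442,-.0005),tall=(.0455,.5025,-.0178),wide=(.0355,.4235,-.0608),hub=(.0305,.5528,-.0887))
E
```

```text
low 323 ((442.3696594238281, -0.6831701397895813), 11.9971342086792)
tall 284 ((502.534423828125, -17.133771896362305), 11.333551406860352)
wide 421 ((423.2026062011719, -59.86001205444336), 14.202144622802734)
hub 274 ((551.8036499023438, -88.189697265625), 11.264494895935059)
```

View pics/w10.png

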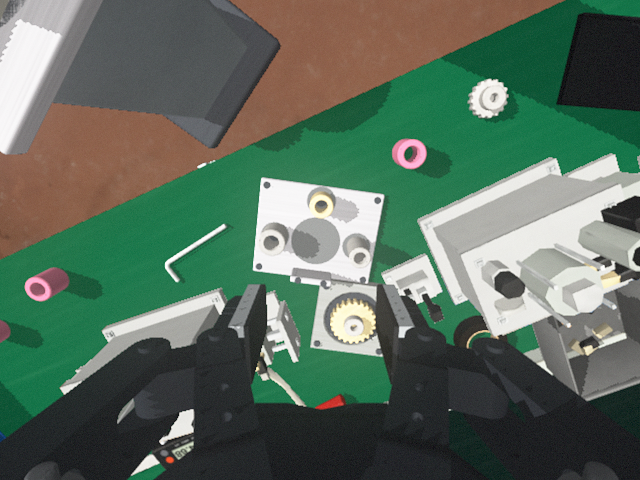

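All three bushes are back on their marks: (321,203), (274,240) and (358,250), each within about 1 mm. The gear lies in the recess at (353,324). Handing in.

```bash
python3 -c "
from workcell import bot
print(bot.job_done())"
```

```text
the job is handed in; nothing more can be done
None
```

The job is handed in: in the last camera check the gear lay flat, hub up, in the pallet recess about 1 mm off centre, and all three bushes stood upright within about 1 mm of their starting spots, after 76 of the 138 s; the system did not report a verdict.

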